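# Rack the freshly painted test panels with the panel lifter

### The job

The paint on the test panels lying along the fence is still wet, so nothing but the lifter may carry them: pull the lifter out of its spring-catch dock, slide its blade under each panel, and set every panel fully into a shelf of its own in the drying rack, paint side up. When all are racked, slide the lifter back into its dock until the catch holds it, and let go. Never touch a panel with the gripper, and leave the mug and the wooden block where they are.

Things in the scene. Friction and masses are not known exactly. Their poses are not given: they have to be found in the camera images.
- lifter: Lifter, 0.3 kg: wooden handle bar on two steel posts, thin steel blade in front. x along the blade away from the handle, z up. Origin at the level of the blade's underside, below the middle of the grip. Posts 12 mm thick at x = 62 and 10 mm at x = -36 mm reach down to z = 0, so it stands level by itself. Starts home in the dock.
- lifter_grip (a point): Where to grip the lifter, from above across its 24 mm: middle of the handle bar's height, 69 mm straight above the lifter's origin. The bar is 34 mm high (lifter z 52..86 mm), 24 mm wide (y), and spans lifter x -47..+67 mm.
- lifter_tip (a point): Middle of the blade's front edge, underside: lifter x = 147 mm, z = 0. Blade 46 mm wide, 2 mm thick, lifter x 70..147 mm. Across its rear, lifter x 76..79 mm, stands a lip 13 mm high; a panel pushed against the lip has its centre at lifter x = 119 mm and overhangs the tip by 12 mm.
- dock: Blue fixed sheath, 70 mm wide, open to its own -x. Its frame (z up, origin on the worktop) is that of the lifter when home: same origin, same yaw. Inside 56 mm wide, 13 mm high, from x = 88 mm to the back wall at 155 mm; two cheeks 58 mm apart, 36 mm high, run forward to x = 40 mm, gap open above.
- dock_rollers (a point): Between two red upright sprung rollers, dock x = 53.5 mm, 25 mm high. 12 mm thick, 5 mm apart, 16..34 mm above the worktop, they hold the lifter's front post; the blade passes below. Pulling the lifter out along dock -x takes about 9 N in the first 9 mm, pushing it home the same; then they draw it in. It can rise only once its tip is out past the rollers (pulled 105 mm or more).
- fence: Fixed aluminium bar 372 mm long (y), 14 mm thick, 22 mm high, with a flat paper strip before it and an equal arm at each end reaching 100 mm toward the robot (356 mm apart inside). Origin: middle of the face toward the robot, at worktop level; -x points toward the robot. A panel pushed along +x stops at the bar; then the blade can be driven under.
- rack: Fixed drying rack, 102 mm wide, 155 high, open at its own -x face. Origin on the worktop under its middle; x into the rack, z up. Side walls x -47..47 mm, 94 mm apart. Four shelves: two ledges each, 4 mm thick, with a gap of 60 mm (y -30..30) through which the blade can sink. Rear posts stop a panel's edge at x = 42.5 mm; front lips 9 mm high on the ledges at x -57..-53 mm must be cleared.
- rack_shelf0 (a point): Lowest shelf of the rack: middle of the gap, at the height of the ledge tops, 30 mm above the worktop. A racked panel's origin lies here, its bevel resting on the ledges about 1 mm lower.
- rack_shelf1 (a point): Second shelf: the same, 66 mm above the worktop.
- rack_shelf2 (a point): Third shelf: the same, 102 mm above the worktop.
- rack_shelf3 (a point): Top shelf: the same, 138 mm above the worktop.
- mug_worker: White dotted mug 82 x 114 mm, 91 mm high, a bystander; origin under its centre.
- spare_block: Beech block 60 x 45 x 45 mm, a bystander; origin under its centre.
- panel_red: Red-topped wooden test panel, 80 x 80 mm, 12 mm thick, 0.08 to 0.17 kg; underside bevelled all round: the rim's lower edge is 5 mm above the worktop, the flat foot is 54 x 54 mm. Origin at the centre of the underside, z up out of the painted face. Three or four of the four panels (red, yellow, green, blue) are present.
- panel_yellow: Yellow-topped wooden test panel, 80 x 80 mm, 12 mm thick, 0.08 to 0.17 kg; underside bevelled all round: the rim's lower edge is 5 mm above the worktop, the flat foot is 54 x 54 mm. Origin at the centre of the underside, z up out of the painted face. Three or four of the four panels (red, yellow, green, blue) are present.
- panel_green: Green-topped wooden test panel, 80 x 80 mm, 12 mm thick, 0.08 to 0.17 kg; underside bevelled all round: the rim's lower edge is 5 mm above the worktop, the flat foot is 54 x 54 mm. Origin at the centre of the underside, z up out of the painted face. Three or four of the four panels (red, yellow, green, blue) are present.
- panel_blue: Blue-topped wooden test panel, 80 x 80 mm, 12 mm thick, 0.08 to 0.17 kg; underside bevelled all round: the rim's lower edge is 5 mm above the worktop, the flat foot is 54 x 54 mm. Origin at the centre of the underside, z up out of the painted face. Three or four of the four panels (red, yellow, green, blue) are present.

How it is judged (in metres and radians):
On the way, in this order (a step that is already met when the one before it is completed fails the run):
1. the lifter is pulled out of its dock (horizontal distance between lifter and dock above 0.1 m), for 0.2 s.
2. every panel lies in the rack, each on its own shelf (x of panel_red in the frame of rack between -0.018 and 0.012 m and y of panel_red in the frame of rack between -0.012 and 0.012 m and (z of panel_red in the frame of rack between 0.025 and 0.035 m or z of panel_red in the frame of rack between 0.061 and 0.071 m or z of panel_red in the frame of rack between 0.097 and 0.107 m or z of panel_red in the frame of rack between 0.133 and 0.143 m) and angle between each of panel_red, panel_yellow, panel_green, panel_blue's own z axis and vertical below 0.15 rad and x of panel_yellow in the frame of rack between -0.018 and 0.012 m and y of panel_yellow in the frame of rack between -0.012 and 0.012 m and (z of panel_yellow in the frame of rack between 0.025 and 0.035 m or z of panel_yellow in the frame of rack between 0.061 and 0.071 m or z of panel_yellow in the frame of rack between 0.097 and 0.107 m or z of panel_yellow in the frame of rack between 0.133 and 0.143 m) and x of panel_green in the frame of rack between -0.018 and 0.012 m and y of panel_green in the frame of rack between -0.012 and 0.012 m and (z of panel_green in the frame of rack between 0.025 and 0.035 m or z of panel_green in the frame of rack between 0.061 and 0.071 m or z of panel_green in the frame of rack between 0.097 and 0.107 m or z of panel_green in the frame of rack between 0.133 and 0.143 m) and x of panel_blue in the frame of rack between -0.018 and 0.012 m and y of panel_blue in the frame of rack between -0.012 and 0.012 m and (z of panel_blue in the frame of rack between 0.025 and 0.035 m or z of panel_blue in the frame of rack between 0.061 and 0.071 m or z of panel_blue in the frame of rack between 0.097 and 0.107 m or z of panel_blue in the frame of rack between 0.133 and 0.143 m)), for 0.2 s.
At the end, for the whole second after the job is handed in: every panel present lies level and paint side up on a pair of rack ledges, its centre no more than 18 mm short of and 12 mm beyond the rack's middle and within 12 mm of it sideways; the lifter is back in the dock within 6 mm of home and at rest (all of step 2 and x of lifter in the frame of dock between -0.006 and 0.006 m and y of lifter in the frame of dock between -0.006 and 0.006 m and height (world z) of lifter below 0.006 m and linear speed of lifter below 0.02 m/s); the robot touches nothing.
It fails at once if the gripper or arm touches a panel (contact force between any of the fingers, the arm and panel_red above 0.5 N or contact force between any of the fingers, the arm and panel_yellow above 0.5 N or contact force between any of the fingers, the arm and panel_green above 0.5 N or contact force between any of the fingers, the arm and panel_blue above 0.5 N).
It fails at once if the mug is displaced by more than 4 cm or tipped (distance of mug_worker from where it was at the start of the episode above 0.04 m or angle between mug_worker's own z axis and vertical above 0.5 rad).
It fails at once if the beech block is displaced by more than 4 cm or tipped (distance of spare_block from where it was at the start of the episode above 0.04 m or angle between spare_block's own z axis and vertical above 0.5 rad).
Of panel_red, panel_yellow, panel_green, panel_blue only 3 to 4 are there at a start; the rules pass over those that are not, and their reading is None.
At some moment in a run one of panel_red, panel_yellow, panel_green, panel_blue may be knocked a few centimetres aside while the robot is not near it.
It also fails if it takes over 210 s, if anything falls off the work surface, if the arm or the gripper's body presses on something with over 40 N, if the wrist force passes 120 N, or if a joint passes its speed limit or range.

### The arm

A 6-joint arm with a two-finger parallel gripper is mounted at the origin on a cart in front of the work surface, level with it; the furniture and walls round the work are solid. World frame = base frame: x ahead of the robot, y to its left, z up, the work surface at z = 0. Lengths are in mm, angles in rad, forces in N, time in s.
With the tool pointing down it reaches from about 350 to 875 mm from the base axis. Payload 4.2 kg.
Tool frame: the origin (TCP) lies midway between the tips of the shut fingers; the grasp point (between the pads) lies 19 mm behind it; z points along the fingers, y is the line along which they close (so a half turn about z gives the same grasp; the last joint's range is limited). The gripper opens to 85 mm and grips with 20 to 120 N. Pads are 22 mm wide; open, the fingers measure 114 mm over their backs; the gripper's body (76 mm by 85 mm) begins 54 mm behind the grasp point. The pads swing forward as they close: fully open they stand 13 mm farther back than shut.
Start: joints at [1.528, 0.385, 0.008, 0, -1.194, -0.259], TCP at [185.742, 596.74, 231.312] pointing down, gripper open.
Joint ranges: [-3.14, 3.14], [-1.21, 2.06], [-1.07, 1.41], [-3.16, 2.05], [-2.99, -0.16], [-3.1, 3.1]. Speed limits (rad/s): [2.79, 2.79, 3.14, 3.14, 3.14, 3.14].

### API

Orientations are given as a unit quaternion [x, y, z, w].
In Python, from bench import read_state, get_image, job_done gives the robot as it stands.
- The arm moves only by the shell command python3 -m jog 'ROWS'. ROWS is JSON, a list of rows, each a list of 3 entries, a list of its own where there are three numbers: the shift along the world's x, y, z scaled (see below), then the turn, a rotation vector about the world's x, y, z scaled (see below), then the gripper's target within -1 to 1 (shut at 1, half-way at 0, fully open at -1). In form: [[[x, y, z], [wx, wy, wz], claw], ...]. A call has 1 to 20 rows; each row is the pose to reach, as a shift and turn from the pose commanded when the call began; what a row does not reach only later rows make up. The controller multiplies each number of a shift by 10 cm and each number of a turn by 120 degrees. A row lasts 1/10 s, in which the tool goes at most 50 mm and 8.59 degrees, less where a joint would pass 70% of its speed; a pose out of reach is approached as far as the arm can. A call with a number of a shift or a turn outside -1 to 1 is refused whole. A call with a gripper value outside its range is refused whole. The fingers move at their own pace and stop on an object; the grip force is fixed at half the most. Time passes only in rows, so rows that repeat a pose let the fingers close. It gives the time, the measured TCP pose, the force, the opening and the grip force at its end, in the units of the state.
- read_state(): the state, without advancing time (a new reading comes with each control period).
- get_image(name): name is "side" or "top" or "wrist"; returns a dict with "frame" (420x560x3 uint8, red, green, blue), "range_z" (420x560 float32, mm along the optical axis (not along the pixel's ray), 0 where there is no reading), "fx", "fy", "cx", "cy" (pixels), "R" (3x3) and "t" (3): a world point X has camera coordinates R X + t. Camera axes: x right, y down, z forward; pixel columns grow to the right and rows downward; lengths in mm; the calibration is good to about 2 mm. A picture is of the moment at which its call begins.
- job_done(): hands the job in; it is judged then, once.
The state is a dict: "clock": time; "joints": joint angles; "joint_vel": joint speeds; "joint_efforts": joint torques, N m; "position": TCP position; "ee_rot": TCP orientation; "contact_force": force on the tool from outside, world axes, zero at the start; "wrist_torque": the same for the moment, N m; "gripper_width": finger opening in mm; "grasp_force": force on a finger pad.
Only numpy, scipy, OpenCV 4.12 (cv2) and the standard library are available. Lean on these libraries where they do the work, as an engineer would, in place of code of your own. Each camera call takes 0.05 s, during which the arm holds its last target. There are 200 camera calls.

## Working session

There is one attempt and no reset: what is moved stays moved. The work goes in short steps, Python scripts to look and compute and a shell command to move; the robot and the scene stay as the last step left them, time stands still between calls to the robot, and variables do not carry over. Pictures are saved under pics/ and viewed, at most 17 in all, crops included, and the job is handed in when it is done.

```bash
mkdir -p pics; ls; cat > h.py <<'E'
import numpy as np, cv2
from bench import read_state, get_image
def save(im,name,crop=None,s=1):
    f=im["frame"][:,:,::-1]
    if crop: f=f[crop[1]:crop[3],crop[0]:crop[2]]
    if s!=1: f=cv2.resize(f,None,fx=s,fy=s,interpolation=cv2.INTER_CUBIC)
    cv2.imwrite("pics/"+name,f)
def world(im):
    z=im["range_z"]; v,u=np.mgrid[:z.shape[0],:z.shape[1]]
    c=np.stack([(u-im["cx"])/im["fx"]*z,(v-im["cy"])/im["fy"]*z,z],-1)
    return (c-np.array(im["t"]))@np.array(im["R"])
E
python3 - <<'E'
from h import *
import pickle
s=read_state(); print(s)
for n in ("top","side"):
    im=get_image(n); pickle.dump(im,open(n+".pkl","wb")); save(im,n+"0.png"); print(n,im["fx"],im["R"],im["t"])
E
```

```text
pics
{'clock': 0.0, 'joints': array([ 1.52758456e+00,  3.85605864e-01,  6.61720074e-03, -5.03824355e-04,
       -1.19398369e+00, -2.58625866e-01]), 'joint_vel': array([-1.01750583e-03, -2.31459361e-03,  3.78721320e-04,  9.11509839e-04,
       -5.02890965e-04,  9.94508754e-05]), 'joint_efforts': array([-6.01189004e-05, -3.92287445e+01,  1.88394374e+01,  4.18610260e+00,
       -4.71058287e-03, -2.58818513e-07]), 'position': array([185.58864437, 596.20113552, 230.18771907]), 'ee_rot': array([ 9.88618764e-01, -1.50438365e-01, -1.15820353e-04,  1.10687971e-03]), 'contact_force': array([-0.01855241, -0.96080878,  0.09861498]), 'wrist_torque': array([ 0.04044787, -0.01039152, -0.00778283]), 'grasp_force': 0.0, 'gripper_width': 85.38669902208471}
top 490.6662817780011 [[ 0.02346509 -0.99942287  0.0245625 ]
 [-0.9848779  -0.02732819 -0.17108096]
 [ 0.17165347 -0.02017664 -0.98495075]] [  24.64786169  535.59303158 1366.5405121 ]
side 410.1093874658484 [[-0.99763538 -0.06481317  0.0228672 ]
 [-0.05059086  0.46730565 -0.88264715]
 [ 0.04652119 -0.8817169  -0.4694796 ]] [ 535.31124561   76.73218293 1371.77174551]
```

View pics/top0.png

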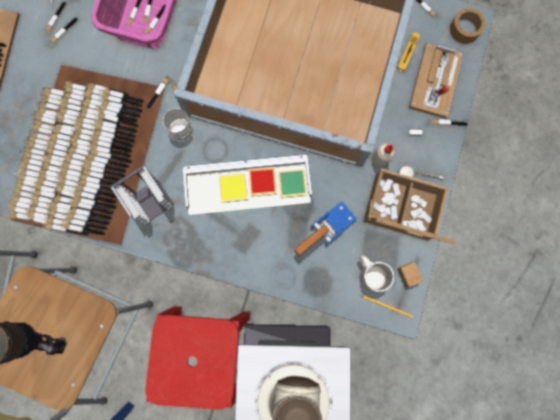

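View pics/side0.png

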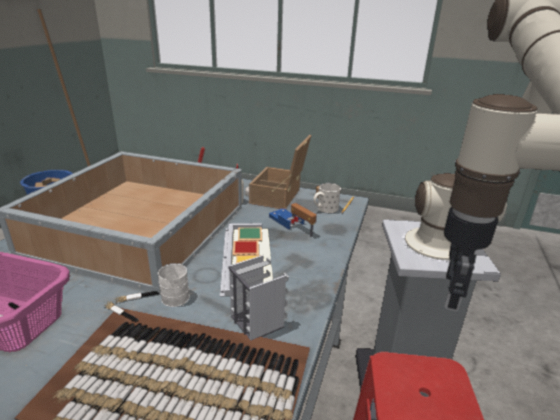

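The top view shows yellow (233,188), red (263,181) and green (292,183) panels in the fence, lifter and dock at (325,230), rack at (140,195), mug (376,275) and block (411,275). The side view agrees. There is no blue panel.

```bash
python3 - <<'E'
from h import *
import pickle
for n in ("top","side"):
    im=pickle.load(open(n+".pkl","rb")); W=world(im); hsv=cv2.cvtColor(im["frame"],cv2.COLOR_RGB2HSV); H,S,V=[hsv[...,i].astype(int) for i in range(3)]
    reg=(W[...,0]>350)&(W[...,0]<900)&(abs(W[...,1])<500)&(W[...,2]>-10)&(W[...,2]<200)&(im["range_z"]>0)
    for c,m in dict(red=((H<6)|(H>174))&(S>170),yel=(H>22)&(H<33)&(S>150),grn=(H>55)&(H<90)&(S>100),blue=(H>105)&(H<122)&(S>150),handle=(H>5)&(H<18)&(S>120)&(W[...,2]>60)&(W[...,1]<100)).items():
        m=(m&reg).astype(np.uint8); k,l,st,_=cv2.connectedComponentsWithStats(m)
        for i in range(1,k):
            if st[i,4]>40:
                P=W[l==i]; r=cv2.minAreaRect(P[:,:2].astype(np.float32)); print(n,c,st[i],np.median(P,0).round(1),np.round(r[0],1),np.round(r[1],1),round(r[2],1), np.percentile(P[:,2],[5,95]).round())
    for nm,bx in dict(rack=(500,750,250,480)).items():
        m=reg&(W[...,0]>bx[0])&(W[...,0]<bx[1])&(W[...,1]>bx[2])&(W[...,1]<bx[3])
        for lo,hi in ((120,175),(145,165)):
            P=W[m&(W[...,2]>lo)&(W[...,2]<hi)]
            r=cv2.minAreaRect(P[:,:2].astype(np.float32)); print(n,nm,lo,len(P),r)
    m=reg&(W[...,2]>15)&(W[...,2]<30)&(W[...,1]<260)&(W[...,1]>-150)&(W[...,0]>600)
    P=W[m]; print(n,"fence",len(P),cv2.minAreaRect(P[:,:2].astype(np.float32)))
# workdtop height check
E
python3 - <<'E'
import cv2
for n,b in (("top",(95,140,325,265)),):
    f=cv2.imread(f"pics/{n}0.png")[b[1]:b[3],b[0]:b[2]]
    cv2.imwrite("pics/top0c.png",cv2.resize(f,None,fx=3.4,fy=3.4,interpolation=cv2.INTER_CUBIC))
E
```

```text
top red [251 170  23  22 447] [625.6 105.8  13.1] [626.3 105.7] [64.  63.6] 6.4 [ 8. 18.]
top yel [221 176  24  23 470] [604.5 192.   12.5] [605.4 192. ] [65.8 65.1] 8.5 [ 8. 18.]
top grn [282 173  21  20 372] [623.9  16.7  12.9] [624.1  16.7] [57.9 58.3] 7.5 [ 8. 18.]
top blue [318 203  37  33 466] [ 519.2 -123.3   18.5] [ 513.2 -116.2] [67.2 93.4] 42.3 [13. 35.]
top handle [296 226  32  29 279] [444.5 -37.   85.9] [445.1 -37.7] [ 21.2 106. ] 40.7 [81. 91.]
top rack 120 630 ((554.3077392578125, 430.3651428222656), (108.49882507324219, 102.44954681396484), 36.357521057128906)
top rack 145 200 ((554.3758544921875, 430.498046875), (108.53138732910156, 102.27545928955078), 36.1711540222168)
top fence 1291 ((740.3201904296875, 53.85563659667969), (280.3293762207031, 407.5797119140625), 0.005331826861947775)
side red [236 242  20  10 179] [625.4 107.6  12.3] [624.6 104.2] [61.  60.2] 8.0 [10. 14.]
side blue [270 211  21  10  93] [ 521.8 -116.6   17.7] [ 513.9 -108.4] [62.5 88.5] 39.6 [13. 35.]
side handle [292 204  23  19 217] [446.3 -25.   78. ] [446.5 -30.9] [ 21.3 107.4] 41.2 [62. 87.]
side rack 120 756 ((552.2548828125, 432.919677734375), (107.63054656982422, 106.4719009399414), 35.2996711730957)
side rack 145 299 ((553.4183349609375, 432.26776123046875), (106.92916107177734, 105.3465805053711), 34.2060546875)
side fence 569 ((679.1416015625, 63.24615478515625), (403.8782958984375, 144.3181610107422), 75.42080688476562)
```

View pics/top0c.png

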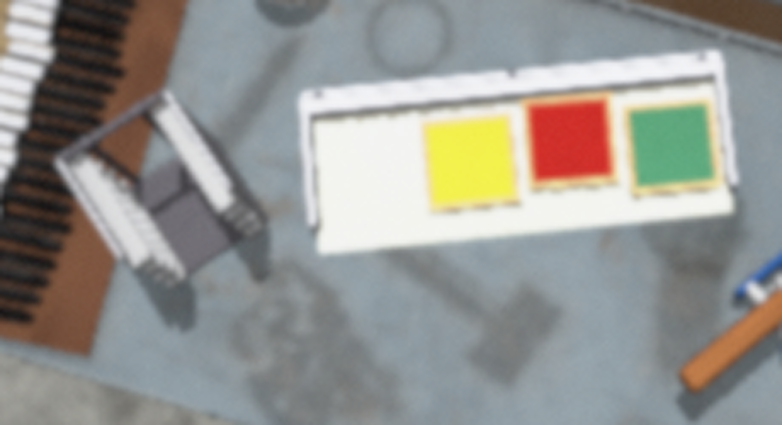

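Panel tops are at about z = 12. The rack is near (554,430) with yaw about 36°, the fence yaw about 7°, and the lifter is near (438,-30) with yaw about -49°. I'll refine these with the wrist camera, rack first and then fence and dock.

```bash
python3 -m jog '[[[0.3,-0.4,0.3],[0,0,0.1],-1],[[0.6,-0.7,0.6],[0,0,0.2],-1],[[0.9,-1,0.9],[0,0,0.3],-1],[[0.9,-1,0.9],[0,0,0.44],-1],[[0.9,-1,0.9],[0,0,0.44],-1],[[0.9,-1,0.9],[0,0,0.44],-1],[[0.9,-1,0.9],[0,0,0.44],-1]]'; python3 -m jog '[[[0.3,-0.4,0.3],[0,0,0],-1],[[0.6,-0.7,0.3],[0,0,0],-1],[[0.9,-0.9,0.3],[0,0,0],-1],[[0.9,-0.9,0.3],[0,0,0],-1],[[0.9,-0.9,0.3],[0,0,0],-1],[[0.9,-0.9,0.3],[0,0,0],-1]]'; python3 - <<'E'
from h import *
import pickle
im=get_image("wrist"); pickle.dump(im,open("w1.pkl","wb")); save(im,"w1.png"); s=read_state(); print(s["joints"],s["position"],s["ee_rot"]); R=np.array(im["R"]); print(im["fx"],R,-R.T@im["t"])
E
```

```text
clock: 0.8
position: [275.8, 496.3, 321.0]
ee_rot: [0.952, 0.305, -0.0, 0.0]
contact_force: [-0.2, 0.0, 0.0]
gripper_width: 85.7
grasp_force: 0.0
clock: 1.4
position: [365.3, 407.1, 350.9]
ee_rot: [0.952, 0.305, -0.0, 0.0]
contact_force: [-0.4, -0.2, -0.1]
gripper_width: 85.3
grasp_force: 0.0
[ 1.13645580e+00  1.90312942e-01  3.15782575e-02 -1.61725847e-04
 -1.41279680e+00  1.05450536e+00] [365.06036008 407.33423273 350.90187114] [ 9.52312247e-01  3.05124962e-01 -3.07782604e-04  2.16245545e-04]
301.5377738886301 [[ 5.80575730e-01 -8.14206139e-01  4.29348673e-04]
 [-7.77918351e-01 -5.54544627e-01  2.95505152e-01]
 [-2.40364016e-01 -1.71897118e-01 -9.55341049e-01]] [425.74145915 452.09217983 493.55946931]
```

View pics/w1.png

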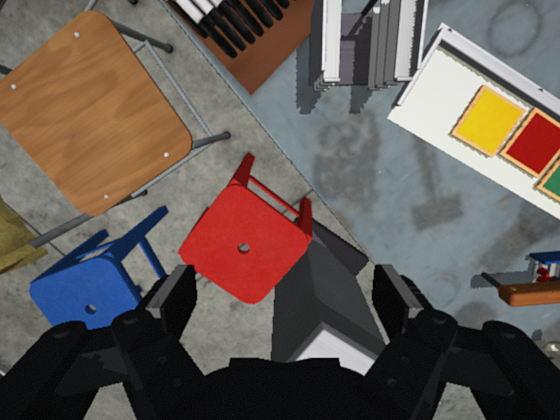

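Wrist view: rack top in the frame at (370,50), opening towards the viewer, with the fence at the right and the lifter handle at (530,290). I'll move closer over the rack, then on to the fence and dock.

```bash
python3 -m jog '[[[0.5,-0.2,0],[0,0,0],-1],[[1,-0.3,0],[0,0,0],-1],[[1,-0.3,0],[0,0,0],-1],[[1,-0.3,0],[0,0,0],-1],[[1,-0.3,0],[0,0,0],-1]]'; python3 - <<'E'
from h import *
import pickle
im=get_image("wrist"); pickle.dump(im,open("w2.pkl","wb")); save(im,"w2.png")
E
python3 -m jog '[[[0.3,-0.4,0],[0,0,-0.07],-1],[[0.3,-0.8,0],[0,0,-0.14],-1],[[0.3,-1,0],[0,0,-0.2],-1],[[0.3,-1,0],[0,0,-0.25],-1],[[0.3,-1,0],[0,0,-0.25],-1]]'
python3 -m jog '[[[0.2,-0.4,-0.2],[0,0,0],-1],[[0.4,-0.8,-0.4],[0,0,0],-1],[[0.6,-1,-0.6],[0,0,0],-1],[[0.6,-1,-0.6],[0,0,0],-1],[[0.6,-1,-0.6],[0,0,0],-1]]'
python3 -m jog '[[[0,-0.4,0],[0,0,0],-1],[[0,-0.8,0],[0,0,0],-1],[[0,-0.8,0],[0,0,0],-1],[[0,-0.8,0],[0,0,0],-1],[[0,-0.8,0],[0,0,0],-1]]'
python3 - <<'E'
from h import *
import pickle
im=get_image("wrist"); pickle.dump(im,open("w3.pkl","wb")); save(im,"w3.png")
a=cv2.imread("pics/w2.png"); b=cv2.imread("pics/w3.png"); cv2.imwrite("pics/w23.png",cv2.resize(np.vstack([a[:330],b[:330]]),None,fx=.9,fy=.9))
E
```

```text
clock: 1.95
position: [464.8, 377.4, 351.1]
ee_rot: [0.952, 0.305, -0.0, 0.0]
contact_force: [-0.8, 0.3, -0.1]
gripper_width: 85.4
grasp_force: 0.0
clock: 2.5
position: [494.7, 276.8, 352.3]
ee_rot: [0.999, 0.049, 0.001, -0.001]
contact_force: [0.2, -0.5, -0.1]
gripper_width: 85.4
grasp_force: 0.0
clock: 3.0
position: [555.5, 177.2, 291.1]
ee_rot: [0.999, 0.049, -0.0, 0.0]
contact_force: [0.5, 0.5, 0.7]
gripper_width: 85.3
grasp_force: 0.0
clock: 3.5
position: [555.8, 98.3, 292.2]
ee_rot: [0.999, 0.049, 0.001, -0.0]
contact_force: [0.4, 0.1, -0.6]
gripper_width: 85.5
grasp_force: 0.0
```

View pics/w23.png

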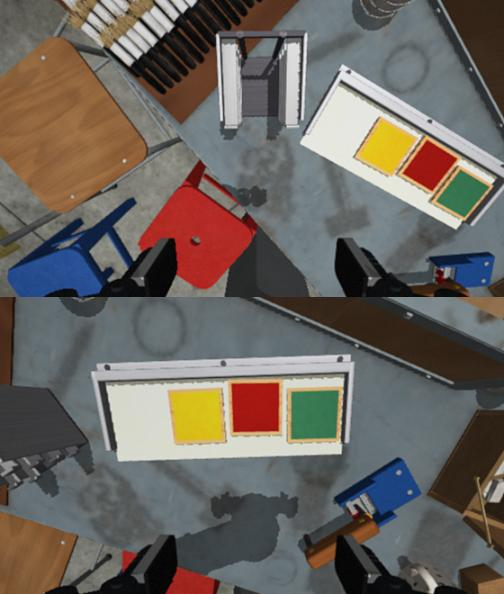

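Rack in w2 spans about (242-341, 35-140) with its mouth downward. w3 shows the fence at (104-393, ...) with the three panels, plus the lifter and dock at the lower right. Now I'll measure from the wrist depth.

```bash
python3 - <<'E'
from h import *
import pickle
def mar(P): r=cv2.minAreaRect(P[:,:2].astype(np.float32)); return np.round(r[0],1),np.round(r[1],1),round(r[2],2)
w2=pickle.load(open("w2.pkl","rb")); W=world(w2); ok=w2["range_z"]>0
m=ok&(np.hypot(W[...,0]-553,W[...,1]-431)<90)
for lo,hi in ((100,180),(140,180),(150,158)):
    P=W[m&(W[...,2]>lo)&(W[...,2]<hi)]; print("rack",lo,len(P),mar(P),np.percentile(P[:,2],[50,90,99]))
w3=pickle.load(open("w3.pkl","rb")); 
for nm,w in (("w2",w2),("w3",w3)):
    W=world(w); ok=w["range_z"]>0; hsv=cv2.cvtColor(w["frame"],cv2.COLOR_RGB2HSV); H,S,V=[hsv[...,i].astype(int) for i in range(3)]
    reg=ok&(W[...,0]>350)&(W[...,0]<720)&(abs(W[...,1])<300)
    print(nm,"tbl z",np.median(W[reg][:,2]))
    for c,mm in dict(red=((H<6)|(H>174))&(S>170)&(W[...,1]>20),yel=(H>20)&(H<33)&(S>150),grn=(H>55)&(H<95)&(S>100)).items():
        P=W[mm&reg&(W[...,2]<25)]; 
        if len(P)>50: print(nm,c,len(P),mar(P),np.median(P[:,2]).round(1))
    f=reg&(W[...,2]>18)&(W[...,2]<26)&(W[...,0]>560)&(W[...,1]>-60)&(W[...,1]<280)
    k,l,st,_=cv2.connectedComponentsWithStats(f.astype(np.uint8)); i=1+np.argmax(st[1:,4]); P=W[l==i]; print(nm,"fence",len(P),mar(P),np.median(P[:,2]))
    h=reg&(W[...,2]>80)&(W[...,2]<92)&(W[...,1]<50); P=W[h]
    if len(P)>30: print(nm,"handle",len(P),mar(P),np.median(P[:,2]))
E
python3 -m jog '[[[-0.3,-0.4,0],[0,0,-0.07],-1],[[-0.6,-0.8,0],[0,0,-0.14],-1],[[-0.8,-1,0],[0,0,-0.2],-1],[[-0.8,-1,0],[0,0,-0.27],-1],[[-0.8,-1,0],[0,0,-0.34],-1],[[-0.8,-1,0],[0,0,-0.41],-1],[[-0.8,-1,0],[0,0,-0.46],-1],[[-0.8,-1,0],[0,0,-0.46],-1]]'
python3 -m jog '[[[-0.5,0,-0.4],[0,0,0],-1],[[-0.9,0,-0.4],[0,0,0],-1],[[-0.9,0,-0.4],[0,0,0],-1],[[-0.9,0,-0.4],[0,0,0],-1],[[-0.9,0,-0.4],[0,0,0],-1]]'
python3 - <<'E'
from h import *
import pickle
im=get_image("wrist"); pickle.dump(im,open("w4.pkl","wb")); save(im,"w4.png")
E
```

```text
rack 100 5615 (array([550.7, 432.8]), array([107.1, 102.4]), 36.46) [138.83961785 155.44017399 156.65339845]
rack 140 2033 (array([550.7, 432.8]), array([107.1, 102.4]), 36.46) [154.74994531 156.10374581 157.02618577]
rack 150 1601 (array([554.8, 435.8]), array([ 96.9, 102.4]), 36.46) [155.08532861 156.21724863 157.03840278]
w2 tbl z 1.2139348997026462
w2 red 1720 (array([624.2, 107. ]), array([68.3, 69.3]), 6.37) 12.9
w2 yel 1960 (array([602.8, 193.4]), array([70.6, 71.6]), 8.27) 12.9
w2 grn 1520 (array([622.1,  18.4]), array([67.5, 69.9]), 7.5) 12.9
w2 fence 1782 (array([670.9, 134.5]), array([ 14.8, 294.9]), 7.44) 22.332396926840378
w2 handle 88 (array([460.7, -40.1]), array([ 8.9, 85. ]), 36.41) 82.75221794043001
w3 tbl z 13.208075205828148
w3 red 2706 (array([624.1, 107. ]), array([68.6, 68.8]), 6.64) 12.8
w3 yel 2783 (array([602.7, 193.4]), array([70.6, 70.9]), 7.68) 12.8
w3 grn 2588 (array([622.2,  17.9]), array([67.6, 68.3]), 7.25) 12.8
w3 fence 3446 (array([623.9, 121.3]), array([113.3, 308.8]), 7.23) 22.186319595949822
w3 handle 2758 (array([ 540.8, -139.2]), array([251.3, 319.4]), 79.85) 85.07078557469812
clock: 4.35
position: [476.0, -2.2, 291.5]
ee_rot: [0.908, -0.419, 0.0, -0.0]
contact_force: [0.3, -1.2, -0.7]
gripper_width: 85.1
grasp_force: 0.0
clock: 4.85
position: [387.1, -2.5, 252.3]
ee_rot: [0.908, -0.419, 0.001, -0.001]
contact_force: [0.1, -1.4, 1.2]
gripper_width: 85.0
grasp_force: 0.0
```

View pics/w4.png

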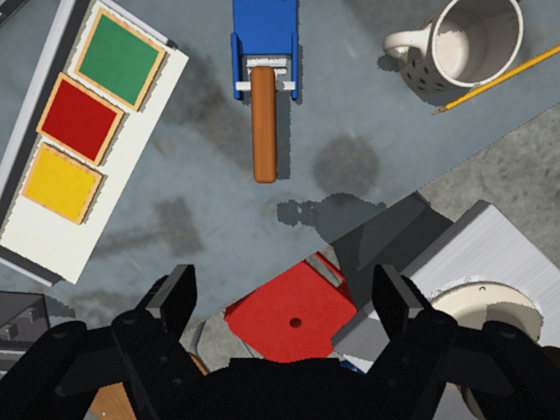

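w4 shows the handle bar at (264,67-182), the dock behind it at (265,45), and the mug at the right. Next I'll measure the lifter.

```bash
python3 - <<'E'
from h import *
import pickle
def mar(P): r=cv2.minAreaRect(P[:,:2].astype(np.float32)); return np.round(r[0],1),np.round(r[1],1),round(r[2],2)
for n in ("w3","w4"):
    w=pickle.load(open(n+".pkl","rb")); W=world(w); ok=w["range_z"]>0; hsv=cv2.cvtColor(w["frame"],cv2.COLOR_RGB2HSV); H,S,V=[hsv[...,i].astype(int) for i in range(3)]
    near=ok&(np.hypot(W[...,0]-445,W[...,1]+37)<75)
    for lo,hi in ((60,95),(83,90)):
        P=W[near&(W[...,2]>lo)&(W[...,2]<hi)]; print(n,"handle",len(P),mar(P),np.percentile(P[:,2],[5,50,95]).round(1))
    b=ok&(H>105)&(H<122)&(S>150)&(np.hypot(W[...,0]-513,W[...,1]+115)<90)
    for lo,hi in ((8,25),(30,40),(8,40)):
        P=W[b&(W[...,2]>lo)&(W[...,2]<hi)]
        if len(P)>20: print(n,"dock",lo,len(P),mar(P))
    r=ok&((H<6)|(H>174))&(S>150)&(np.hypot(W[...,0]-475,W[...,1]+70)<30); P=W[r]
    if len(P)>5: print(n,"rollers",len(P),np.median(P,0))
    R=np.array(w["R"]); print(-R.T@w["t"])
s=read_state(); print(s["position"],s["ee_rot"],s["joints"].round(2))
from scipy.spatial.transform import Rotation as Ro
print(np.degrees(np.arctan2(*Ro.from_quat(s["ee_rot"]).as_matrix()[:2,0][::-1])))
E
```

```text
w3 handle 1711 (array([445.6, -37. ]), array([ 24.6, 113.8]), 40.89) [62.7 83.7 87. ]
w3 handle 900 (array([445. , -37.5]), array([ 23.2, 111.5]), 40.81) [83.7 85.9 87.3]
w3 dock 8 2415 (array([ 505.7, -105.4]), array([ 69.9, 120.3]), 39.65)
w3 dock 30 378 (array([487., -85.]), array([71.4, 64. ]), 40.96)
w3 dock 8 2912 (array([ 505.8, -105.8]), array([ 72. , 119.2]), 41.73)
w3 rollers 55 [476.84131608 -70.22083094  32.22769541]
[629.55335535 106.79420383 435.08333217]
w4 handle 2828 (array([445.5, -37.9]), array([ 24.4, 113.1]), 40.75) [81.1 85.8 87.3]
w4 handle 2500 (array([445.2, -37.5]), array([ 22. , 111.3]), 40.97) [83.8 86.  87.4]
w4 dock 8 3269 (array([498.1, -99.3]), array([ 68.6, 100.9]), 40.78)
w4 dock 30 731 (array([486.3, -85.6]), array([71. , 65.8]), 40.58)
w4 dock 8 4033 (array([497.9, -99. ]), array([ 70.8, 101.6]), 40.78)
[434.67630702 -58.60003913 395.16586093]
[387.24248778  -2.54931954 252.16611495] [ 9.07772053e-01 -4.19462418e-01  8.31514923e-04 -6.98467992e-04] [ 0.42 -0.06 -0.48  0.   -1.14  0.29]
-49.60138787895038
```

Lifter origin is about (438.8,-30.0), yaw -49.2°, with the handle top at 86. Going to grasp.

```bash
python3 -m jog '[[[0.26,-0.14,-0.2],[0,0,0.003],-1],[[0.516,-0.275,-0.5],[0,0,0.003],-1],[[0.516,-0.275,-0.9],[0,0,0.003],-1],[[0.516,-0.275,-1],[0,0,0.003],-1],[[0.516,-0.275,-1],[0,0,0.003],-1],[[0.516,-0.275,-1],[0,0,0.003],-1]]'
python3 -m jog '[[[0,0,-0.3],[0,0,0],-1],[[0,0,-0.6],[0,0,0],-1],[[0,0,-0.8],[0,0,0],-1],[[0,0,-1],[0,0,0],-1],[[0,0,-1],[0,0,0],-1],[[0,0,-1],[0,0,0],-1],[[0,0,-1],[0,0,0],-1]]'
python3 - <<'E'
from h import *
s=read_state(); print(s["position"],s["ee_rot"],s["contact_force"])
E
```

```text
clock: 5.5
position: [438.8, -30.4, 152.7]
ee_rot: [0.909, -0.417, 0.001, -0.001]
contact_force: [0.1, 0.2, 0.4]
gripper_width: 85.5
grasp_force: 0.0
clock: 6.2
position: [438.9, -30.2, 53.2]
ee_rot: [0.909, -0.417, 0.002, -0.001]
contact_force: [-0.5, -0.7, 0.6]
gripper_width: 85.4
grasp_force: 0.0
[438.94647023 -30.21347218  53.159998  ] [ 0.90893039 -0.41694242  0.00168833 -0.00130581] [-0.49849972 -0.7355096   0.63058835]
```

```bash
python3 -m jog '[[[0,0,-0.03],[0,0,0],-1],[[0,0,-0.03],[0,0,0],0.2],[[0,0,-0.03],[0,0,0],1],[[0,0,-0.03],[0,0,0],1],[[0,0,-0.03],[0,0,0],1],[[0,0,-0.03],[0,0,0],1],[[0,0,-0.03],[0,0,0],1],[[0,0,-0.03],[0,0,0],1],[[0,0,-0.03],[0,0,0],1],[[0,0,-0.03],[0,0,0],1],[[0,0,-0.03],[0,0,0],1],[[0,0,-0.03],[0,0,0],1]]'
python3 -m jog '[[[-0.033,0.038,0],[0,0,0],1],[[-0.065,0.076,0],[0,0,0],1],[[-0.131,0.151,0],[0,0,0],1],[[-0.26,0.303,0],[0,0,0],1],[[-0.26,0.303,0],[0,0,0],1]]'
python3 - <<'E'
from h import *
import pickle
s=read_state(); print(s["position"],s["ee_rot"],s["contact_force"],s["wrist_torque"])
E
```

```text
clock: 7.4
position: [438.0, -30.5, 48.5]
ee_rot: [0.909, -0.417, 0.001, -0.0]
contact_force: [1.7, 2.2, 2.3]
gripper_width: 23.3
grasp_force: 59.2
clock: 7.9
position: [409.7, 0.1, 48.5]
ee_rot: [0.909, -0.417, -0.001, 0.0]
contact_force: [-3.1, 5.7, 6.6]
gripper_width: 23.4
grasp_force: 60.7
[4.09674783e+02 1.49082903e-01 4.84870173e+01] [ 9.08990441e-01 -4.16816246e-01 -6.87525577e-04  3.50925913e-04] [-3.12618892  5.73533589  6.60541618] [1.51613843 0.82872137 0.00591226]
```

```bash
python3 -m jog '[[[-0.15,0.17,0],[0,0,0],1],[[-0.3,0.35,0],[0,0,0],1],[[-0.5,0.58,0],[0,0,0],1],[[-0.5,0.58,0],[0,0,0],1],[[-0.5,0.58,0],[0,0,0],1]]'
python3 -m jog '[[[0,0,0.1],[0,0,0],1],[[0,0,0.3],[0,0,0],1],[[0,0,0.6],[0,0,0],1],[[0,0,0.6],[0,0,0],1],[[0,0,0.6],[0,0,0],1]]'
python3 - <<'E'
from h import *
import pickle
s=read_state(); print(s["position"],s["ee_rot"],s["contact_force"],s["wrist_torque"])
im=get_image("wrist"); pickle.dump(im,open("w5.pkl","wb")); save(im,"w5.png")
E
```

```text
clock: 8.4
position: [359.8, 57.8, 48.5]
ee_rot: [0.909, -0.417, -0.001, 0.001]
contact_force: [-4.7, 5.6, 8.3]
gripper_width: 23.2
grasp_force: 60.9
clock: 8.9
position: [359.8, 56.7, 107.5]
ee_rot: [0.909, -0.418, -0.001, 0.001]
contact_force: [0.0, 0.3, -3.7]
gripper_width: 23.4
grasp_force: 59.5
[359.7993697   56.69732709 107.54559225] [ 9.08507888e-01 -4.17865572e-01 -1.08018103e-03  7.84235547e-04] [ 0.04368151  0.29725626 -3.69063982] [ 0.01511431  0.07610031 -0.0267515 ]
```

View pics/w5.png

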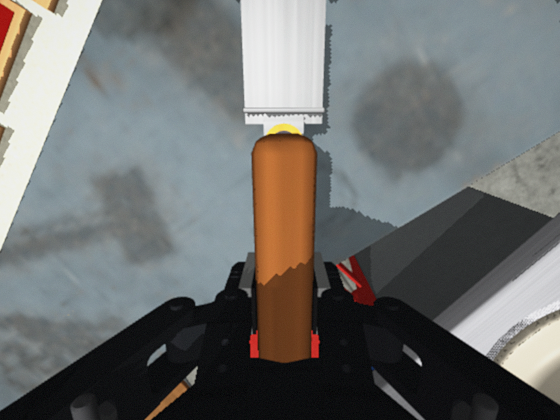

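The lifter is held straight in the hand. The handle runs along x≈285 and the blade from (285,110) up. Next I'll get its in-hand pose and the fence geometry.

```bash
cat >> h.py <<'E'
from scipy.spatial.transform import Rotation as Ro
def inhand(im,s):
    W=world(im); ok=im["range_z"]>0
    T=(W-s["position"])@Ro.from_quat(s["ee_rot"]).as_matrix()  # tool coords, z down
    blade=ok&(T[...,0]>82)&(T[...,0]<135)&(abs(T[...,1])<30)&(T[...,2]>38)&(T[...,2]<54)
    P=T[blade]; A=np.c_[P[:,0],P[:,1],np.ones(len(P))]; c=np.linalg.lstsq(A,P[:,2],rcond=None)[0]
    ys=[]
    for x0 in np.arange(84,130,4):
        q=P[(P[:,0]>x0)&(P[:,0]<x0+4)]
        if len(q)>20: ys.append((x0+2,(q[:,1].min()+q[:,1].max())/2,np.ptp(q[:,1])))
    ys=np.array(ys); f=np.polyfit(ys[:,0],ys[:,1],1)
    bar=ok&(abs(T[...,1])<20)&(T[...,2]<-30)&(T[...,2]>-42)&(T[...,0]>20)&(T[...,0]<90); 
    lip=ok&(abs(T[...,1])<15)&(T[...,2]<40)&(T[...,2]>32)&(T[...,0]>66)&(T[...,0]<95)
    print("blade z@0 %.1f slope x %.4f y %.4f; y %.2f at x=0, yaw %.4f, w %.1f, xmax %.1f"%(c[2],c[0],c[1],f[1],f[0],ys[:,2].mean(),P[:,0].max()),
      "bar front x %.1f"%T[bar][:,0].max() if bar.any() else "", "lip x",np.percentile(T[lip][:,0],[2,98]).round(1) if lip.any() else "")
E
python3 - <<'E'
from h import *
import pickle
s=read_state(); inhand(pickle.load(open("w5.pkl","rb")),s)
w=pickle.load(open("w3.pkl","rb")); W=world(w); ok=w["range_z"]>0
reg=ok&(W[...,2]>19)&(W[...,2]<25)&(W[...,0]>540)&(W[...,0]<760)&(W[...,1]>-110)&(W[...,1]<320)
k,l,st,_=cv2.connectedComponentsWithStats(reg.astype(np.uint8)); i=1+np.argmax(st[1:,4]); P=W[l==i]
a=np.radians(7.35); S=P[:,0]*np.cos(a)+P[:,1]*np.sin(a); t=-P[:,0]*np.sin(a)+P[:,1]*np.cos(a)
print("t range",t.min(),t.max())
b=S>665
for t0 in range(-120,260,40):
    q=S[b&(t>t0)&(t<t0+40)]
    if len(q): print(t0,np.percentile(q,[1,99]).round(1))
for q in (t[(S<655)&(t<60)],t[(S<655)&(t>60)]): print(len(q),np.percentile(q,[1,99]) if len(q) else "")
E
```

```text
blade z@0 45.6 slope x 0.0005 y 0.0070; y -1.36 at x=0, yaw -0.0014, w 45.8, xmax 135.0 bar front x 67.6 lip x [76.5 79.2]
t range -113.97107023616185 235.00226807653496
-120 [665.5 690.4]
-80 [676.5 690.1]
-40 [676.4 690.1]
0 [676.2 690.1]
40 [676.1 689.8]
80 [675.8 689.5]
120 [675.7 689.5]
160 [675.5 689.3]
200 [675.4 689.3]
382 [-113.51427631 -105.53332034]
0
```

In-hand pose is nominal. Fence yaw is 7.5°, bar face at s = 676. I'll go for the red panel first: turn, place ahead of it, lower.

```bash
python3 -m jog '[[[0.2,0.05,0],[0,0,0.07],1],[[0.4,0.15,0],[0,0,0.14],1],[[0.58,0.23,0],[0,0,0.21],1],[[0.58,0.23,0],[0,0,0.28],1],[[0.58,0.23,0],[0,0,0.35],1],[[0.58,0.23,0],[0,0,0.42],1],[[0.58,0.23,0],[0,0,0.474],1],[[0.58,0.23,0],[0,0,0.474],1],[[0.58,0.23,0],[0,0,0.474],1]]'
python3 - <<'E'
from h import *
import pickle
im=get_image("wrist"); pickle.dump(im,open("w6.pkl","wb")); s=read_state(); inhand(im,s)
print(s["position"],np.degrees(2*np.arctan2(s["ee_rot"][1],s["ee_rot"][0])))
W=world(im);hsv=cv2.cvtColor(im["frame"],cv2.COLOR_RGB2HSV); H,S=hsv[...,0].astype(int),hsv[...,1].astype(int)
m=((H<6)|(H>174))&(S>170)&(W[...,2]<20)&(W[...,2]>5)&(W[...,0]>570); print(cv2.minAreaRect(W[m][:,:2].astype(np.float32)))
E
python3 -m jog '[[[0,0,-0.2],[0,0,0],1],[[0,0,-0.4],[0,0,0],1],[[0,0,-0.55],[0,0,0],1],[[0,0,-0.6],[0,0,0],1],[[0,0,-0.6],[0,0,0],1]]'
python3 - <<'E'
from h import *
s=read_state(); print(s["position"],s["contact_force"],s["wrist_torque"])
E
```

```text
clock: 9.85
position: [418.2, 79.9, 106.9]
ee_rot: [0.998, 0.064, -0.002, 0.001]
contact_force: [-0.6, 0.2, -3.5]
gripper_width: 23.5
grasp_force: 59.4
blade z@0 46.6 slope x 0.0008 y 0.0042; y -2.17 at x=0, yaw 0.0013, w 45.8, xmax 135.0 bar front x 68.1 lip x [76.9 79.6]
[418.51168515  80.02485146 107.25479753] 7.416925007154785
((0.0, 0.0), (0.0, 0.0), 0.0)
clock: 10.4
position: [418.8, 80.3, 48.6]
ee_rot: [0.998, 0.065, -0.001, 0.0]
contact_force: [-1.3, -0.9, -1.3]
gripper_width: 23.4
grasp_force: 59.6
[418.82200792  80.30661156  48.63992168] [-1.30075388 -0.8835656  -1.26170945] [-0.1705983   0.10247348 -0.02537759]
```

```bash
python3 -m jog '[[[0.05,0.007,-0.01],[0,0,0],1],[[0.1,0.013,-0.01],[0,0,0],1],[[0.15,0.02,-0.01],[0,0,0],1],[[0.2,0.026,-0.01],[0,0,0],1],[[0.25,0.033,-0.01],[0,0,0],1],[[0.3,0.039,-0.01],[0,0,0],1],[[0.35,0.046,-0.01],[0,0,0],1],[[0.4,0.053,-0.01],[0,0,0],1],[[0.45,0.059,-0.01],[0,0,0],1],[[0.5,0.066,-0.01],[0,0,0],1],[[0.5,0.066,-0.01],[0,0,0],1]]'
python3 - <<'E'
from h import *
s=read_state(); print(s["position"],s["contact_force"],s["wrist_torque"])
im=get_image("wrist"); save(im,"w7.png")
E
```

```text
clock: 11.5
position: [465.7, 84.9, 48.4]
ee_rot: [0.998, 0.065, -0.004, 0.002]
contact_force: [-11.2, -2.3, 17.4]
gripper_width: 23.3
grasp_force: 62.2
[465.71777288  84.91416032  48.38853551] [-11.20787788  -2.31901907  17.3753372 ] [-0.85121697  3.06210924 -0.0399841 ]
```

View pics/w7.png

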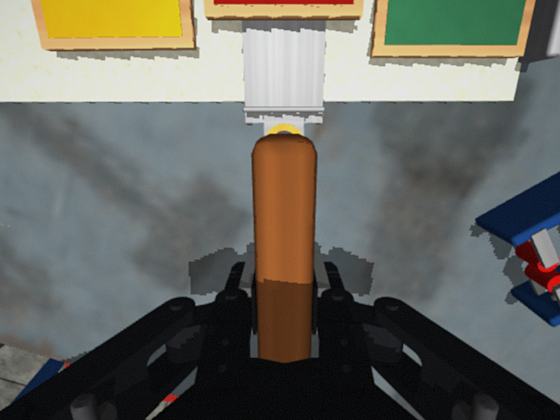

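The blade is entering centrally under the red panel (rim at (285,15)). I'll continue to the lip.

```bash
python3 -m jog '[[[0.05,0.007,0.005],[0,0,0],1],[[0.1,0.013,0.005],[0,0,0],1],[[0.15,0.02,0.005],[0,0,0],1],[[0.2,0.026,0.005],[0,0,0],1],[[0.25,0.033,0.005],[0,0,0],1],[[0.3,0.039,0.005],[0,0,0],1],[[0.35,0.046,0.005],[0,0,0],1],[[0.4,0.053,0.005],[0,0,0],1],[[0.43,0.056,0.005],[0,0,0],1],[[0.43,0.056,0.005],[0,0,0],1],[[0.43,0.056,0.005],[0,0,0],1]]'
cat >> h.py <<'E'
def look(name,save_=True):
    import pickle
    im=get_image("wrist"); s=read_state(); pickle.dump(im,open(name+".pkl","wb"))
    if save_: save(im,name+".png")
    p=s["position"]; a=np.radians(7.5)
    print("pos",p.round(1),"yaw %.2f"%np.degrees(2*np.arctan2(s["ee_rot"][1],s["ee_rot"][0])),"s %.1f t %.1f"%(p[0]*np.cos(a)+p[1]*np.sin(a),-p[0]*np.sin(a)+p[1]*np.cos(a)),"F",s["contact_force"].round(1),"M",s["wrist_torque"].round(2),"w %.1f"%s["gripper_width"],"tilt",Ro.from_quat(s["ee_rot"]).as_matrix()[:2,2].round(4))
    W=world(im); T=(W-p)@Ro.from_quat(s["ee_rot"]).as_matrix()
    hsv=cv2.cvtColor(im["frame"],cv2.COLOR_RGB2HSV); H,S,V=[hsv[...,i].astype(int) for i in range(3)]
    for c,m in dict(red=((H<6)|(H>174))&(S>170),yel=(H>20)&(H<33)&(S>150),grn=(H>55)&(H<95)&(S>100)).items():
        m=m&(im["range_z"]>0)&(T[...,2]>15)&(T[...,2]<400)&(T[...,0]>60)
        k,l,st,_=cv2.connectedComponentsWithStats(m.astype(np.uint8))
        if k<2: continue
        i=1+np.argmax(st[1:,4]); 
        if st[i,4]<150: continue
        P=T[l==i]; w=W[l==i]; r=cv2.minAreaRect(P[:,:2].astype(np.float32)); q=cv2.minAreaRect(w[:,:2].astype(np.float32))
        print(c,"tool x %.1f..%.1f y %.1f..%.1f z %.1f"%(*np.percentile(P[:,0],[1,99]),*np.percentile(P[:,1],[1,99]),np.median(P[:,2])),"world",np.round(q[0],1),np.round(q[1],1),round(q[2],1),"z %.1f"%np.median(w[:,2]))
    return im
E
python3 -c "
from h import *
look('w8')"
```

```text
clock: 12.65
position: [508.7, 90.9, 48.5]
ee_rot: [0.998, 0.065, -0.004, 0.002]
contact_force: [-9.9, -2.0, 11.6]
gripper_width: 23.2
grasp_force: 61.4
pos [508.7  90.9  48.4] yaw 7.45 s 516.2 t 23.7 F [-10.1  -2.   11.1] M [-0.57  2.71 -0.02] w 23.4 tilt [-0.0079 -0.0037]
red tool x 86.6..130.9 y -35.4..32.7 z 32.9 world [616.3 106.2] [45.8 69.9] 7.5 z 14.7
yel tool x 72.4..131.3 y -123.7..-55.1 z 34.7 world [597.8 192.9] [60.9 71.2] 7.7 z 12.6
grn tool x 69.7..131.5 y 52.9..120.7 z 35.2 world [619.7  17.2] [63.3 71.3] 7.5 z 12.7
```

Red sits on the blade (z +2 mm, level) about 2 mm from the lip. I'll nudge, back off, lift slowly, and carry it to in front of the rack.

```bash
python3 -m jog '[[[0.01,0.001,0],[0,0,0],1],[[0.02,0.003,0],[0,0,0],1],[[0.02,0.003,0],[0,0,0],1],[[0,0,0.01],[0,0,0],1],[[-0.02,-0.003,0.02],[0,0,0],1],[[-0.03,-0.004,0.05],[0,0,0],1],[[-0.03,-0.004,0.1],[0,0,0],1],[[-0.03,-0.004,0.2],[0,0,0],1],[[-0.03,-0.004,0.3],[0,0,0],1],[[-0.03,-0.004,0.42],[0,0,0],1],[[-0.03,-0.004,0.54],[0,0,0],1],[[-0.03,-0.004,0.66],[0,0,0],1],[[-0.03,-0.004,0.74],[0,0,0],1],[[-0.03,-0.004,0.79],[0,0,0],1],[[-0.03,-0.004,0.79],[0,0,0],1],[[-0.03,-0.004,0.79],[0,0,0],1]]'
python3 -c "
from h import *
look('w9')"
```

```text
clock: 14.3
position: [509.0, 92.2, 126.5]
ee_rot: [0.998, 0.066, -0.0, 0.0]
contact_force: [0.2, 0.2, -3.4]
gripper_width: 23.3
grasp_force: 59.3
pos [508.9  92.2 126.2] yaw 7.54 s 516.6 t 24.9 F [ 0.3  0.2 -3. ] M [-0.05  0.21 -0.02] w 23.2 tilt [-0.0013 -0.0004]
red tool x 86.6..131.1 y -35.5..32.6 z 32.9 world [616.7 107.8] [45.7 70. ] 7.6 z 93.2
yel tool x 72.4..140.9 y -122.7..-53.4 z 113.4 world [603.9 186.2] [70.2 86.4] 7.5 z 12.7
grn tool x 68.5..136.4 y 57.2..121.9 z 113.4 world [622.1  18.1] [68.5 69.5] 7.5 z 12.7
```

View pics/w9.png

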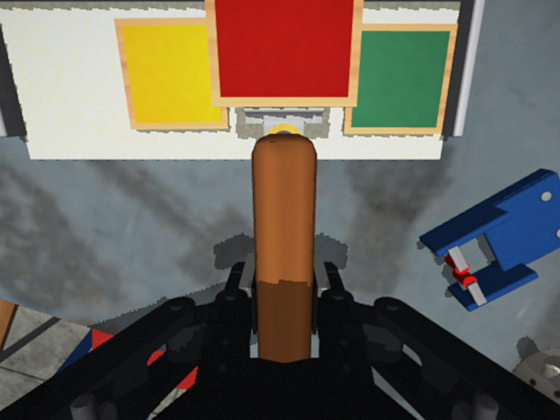

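Red is on the blade at (285,50), square, with yellow and green untouched. Carrying it to the rack mouth.

```bash
python3 -m jog '[[[-0.06,0.03,0],[0,0,0.005],1],[[-0.18,0.09,0],[0,0,0.02],1],[[-0.33,0.16,0],[0,0,0.04],1],[[-0.5,0.25,0],[0,0,0.06],1],[[-0.66,0.33,0],[0,0,0.08],1],[[-0.82,0.41,0],[0,0,0.1],1],[[-0.93,0.47,0],[0,0,0.115],1],[[-1,0.5,0],[0,0,0.12],1],[[-1,0.5,0],[0,0,0.12],1]]'
python3 -m jog '[[[-0.03,0.06,0],[0,0,0.005],1],[[-0.08,0.18,0],[0,0,0.02],1],[[-0.15,0.33,0],[0,0,0.04],1],[[-0.22,0.5,0],[0,0,0.06],1],[[-0.29,0.66,0],[0,0,0.08],1],[[-0.36,0.82,0],[0,0,0.1],1],[[-0.41,0.93,0],[0,0,0.115],1],[[-0.43,1,0],[0,0,0.1215],1],[[-0.43,1,0],[0,0,0.1215],1]]'
python3 -m jog '[[[0,0.06,0],[0,0,0],1],[[0,0.18,0],[0,0,0],1],[[0,0.32,0],[0,0,0],1],[[0,0.43,0],[0,0,0],1],[[0,0.51,0],[0,0,0],1],[[0,0.54,0],[0,0,0],1],[[0,0.54,0],[0,0,0],1]]'
python3 - <<'E'
from h import *
im=look('w10'); s=read_state()
W=world(im); rx=np.array([.8043,.5942]); ry=np.array([-.5942,.8043]); o=np.array([553.6,434.9])
p=s["position"]; print("rack xy of tcp",(p[:2]-o)@rx,(p[:2]-o)@ry)
d=(W[...,:2]-o); X=d@rx; Y=d@ry; ok=im["range_z"]>0
m=ok&(abs(X)<70)&(abs(Y)<65)&(W[...,2]>146)&(W[...,2]<165); P=np.c_[X[m],Y[m],W[m][:,2]]
print(len(P),P.min(0),P.max(0))
L=P[P[:,1]<0];U=P[P[:,1]>0]
for q in (L,U):
    for x0 in (-45,-30,-15,0): 
        v=q[(q[:,0]>x0)&(q[:,0]<x0+15)]
        if len(v)>5: print(x0,v[:,1].min().round(1),v[:,1].max().round(1),np.median(v[:,2]).round(1))
E
```

```text
clock: 15.25
position: [408.5, 142.6, 126.9]
ee_rot: [0.982, 0.191, -0.0, 0.0]
contact_force: [-0.1, -0.5, -3.8]
gripper_width: 23.7
grasp_force: 59.4
clock: 16.15
position: [366.5, 243.1, 126.8]
ee_rot: [0.949, 0.314, 0.0, -0.0]
contact_force: [-0.3, -0.7, -3.2]
gripper_width: 23.7
grasp_force: 59.4
clock: 16.85
position: [366.2, 296.7, 126.6]
ee_rot: [0.95, 0.314, -0.0, 0.0]
contact_force: [0.8, 0.2, -3.9]
gripper_width: 23.1
grasp_force: 59.4
pos [366.1 296.2 126.6] yaw 36.53 s 401.6 t 245.9 F [-0.3 -0.3 -4.7] M [-0.17  0.11  0.02] w 23.5 tilt [-0.0006 -0.0008]
red tool x 87.7..132.1 y -35.6..32.4 z 33.0 world [453.5 362.9] [45.6 70.1] 36.6 z 93.4
yel tool x 96.3..154.2 y 178.9..215.2 z 113.8 world [590.8 203.5] [50.3 48.3] 8.5 z 12.7
rack xy of tcp -233.23560054688784 -0.15781565107813833Traceback (most recent call last):
  File "<stdin>", line 7, in <module>
    return umr_minimum(a, axis, None, out, keepdims, initial, where)
ValueError: zero-size array to reduction operation minimum which has no identity
```

View pics/w10.png

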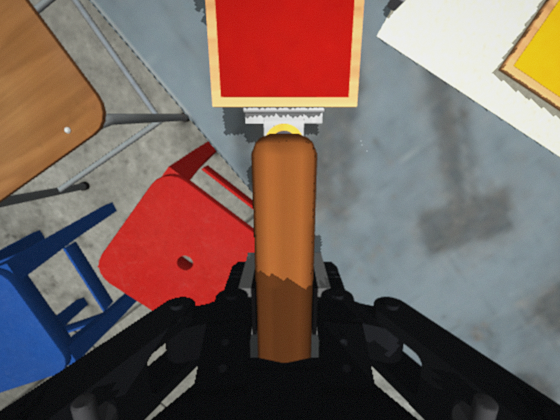

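Red is still square on the blade and the rack is out of frame ahead. Inserting along the rack axis with a 1 mm sideways correction, halfway first.

```bash
python3 -m jog '[[[0.03,0.01,0],[0,0,0],1],[[0.09,0.06,0],[0,0,0],1],[[0.17,0.11,0],[0,0,0],1],[[0.25,0.17,0],[0,0,0],1],[[0.33,0.23,0],[0,0,0],1],[[0.41,0.29,0],[0,0,0],1],[[0.47,0.33,0],[0,0,0],1],[[0.49,0.347,0],[0,0,0],1],[[0.49,0.347,0],[0,0,0],1]]'
python3 - <<'E'
from h import *
im=look('w11'); s=read_state()
W=world(im); rx=np.array([.8043,.5942]); ry=np.array([-.5942,.8043]); o=np.array([553.6,434.9])
p=s["position"]; print("rack xy of tcp",(p[:2]-o)@rx,(p[:2]-o)@ry)
E
```

```text
clock: 17.8
position: [415.5, 331.1, 126.5]
ee_rot: [0.95, 0.313, -0.0, 0.0]
contact_force: [-0.7, -0.1, -4.3]
gripper_width: 23.4
grasp_force: 59.4
pos [415.2 330.8 126.6] yaw 36.52 s 454.8 t 273.8 F [ 0.5  0.7 -4.3] M [-0.15  0.21 -0.  ] w 23.2 tilt [-0.0006 -0.0006]
red tool x 87.7..132.1 y -35.0..32.4 z 33.2 world [502.8 397.3] [45.8 70.1] 36.4 z 93.3
yel tool x 60.7..113.0 y 181.7..223.7 z 113.8 world [606.  221.3] [55.2 49.9] 36.6 z 12.8
rack xy of tcp -173.15962828326673 -1.4658336748108667
```

View pics/w11.png

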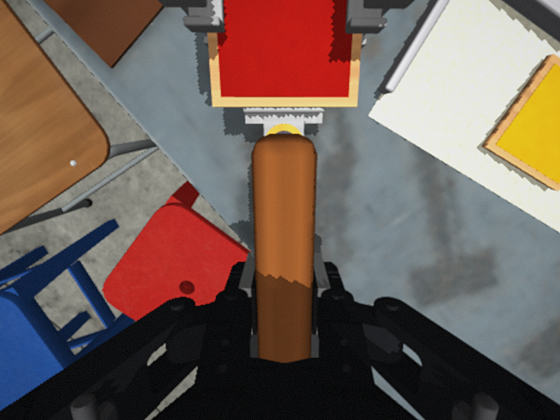

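Lips are symmetric about the panel (221 and 348 px) and forces are clean. Continue in, lower, check.

```bash
python3 -m jog '[[[0.03,0.022,0],[0,0,0],1],[[0.1,0.074,0],[0,0,0],1],[[0.18,0.133,0],[0,0,0],1],[[0.26,0.192,0],[0,0,0],1],[[0.33,0.244,0],[0,0,0],1],[[0.37,0.273,0],[0,0,0],1],[[0.378,0.279,0],[0,0,0],1],[[0.378,0.279,0],[0,0,0],1]]'
python3 -c "
from h import *
look('w12')"
python3 -m jog '[[[0,0,-0.03],[0,0,0],1],[[0,0,-0.07],[0,0,0],1],[[0,0,-0.11],[0,0,0],1],[[0,0,-0.15],[0,0,0],1],[[0,0,-0.19],[0,0,0],1],[[0,0,-0.23],[0,0,0],1],[[0,0,-0.24],[0,0,0],1],[[0,0,-0.24],[0,0,0],1]]'
python3 -c "
from h import *
look('w13')"
```

```text
clock: 18.65
position: [453.1, 358.8, 126.5]
ee_rot: [0.95, 0.313, -0.0, 0.0]
contact_force: [0.9, 0.5, -3.9]
gripper_width: 23.7
grasp_force: 59.4
pos [452.9 358.6 126.6] yaw 36.51 s 495.8 t 296.4 F [ 0.4  0.3 -3.9] M [-0.17  0.18  0.01] w 23.4 tilt [-0.0007 -0.0006]
red tool x 87.4..132.0 y -31.4..29.1 z 33.3 world [540.4 424.8] [45.8 62.4] 36.4 z 93.2
yel tool x 60.5..68.5 y 203.3..223.7 z 113.8 world [631.9 225.1] [ 8.1 22.7] 36.4 z 12.8
clock: 19.5
position: [453.3, 359.1, 102.8]
ee_rot: [0.95, 0.313, 0.0, -0.0]
contact_force: [-0.5, 0.3, -3.1]
gripper_width: 23.6
grasp_force: 59.6
pos [453.4 359.2 103. ] yaw 36.54 s 496.4 t 296.9 F [-0.2 -0.  -2.2] M [-0.08  0.07  0.03] w 23.6 tilt [0.0005 0.0005]
red tool x 86.7..129.1 y -34.4..32.8 z 25.6 world [539.7 424.2] [43.9 69. ] 36.6 z 77.5
```

View pics/w13.png

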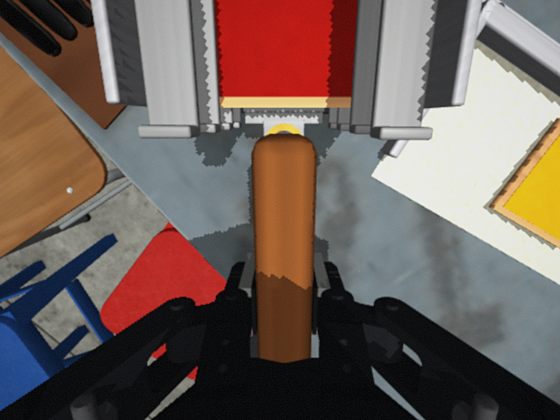

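Red rests on shelf 1 (top at 77.5, level, centre about 4 mm short of middle). I'll withdraw and recheck all panels from the top camera, correcting for its known bias.

```bash
cat >> h.py <<'E'
def top(name):
    im=get_image("top"); save(im,name+".png"); W=world(im); hsv=cv2.cvtColor(im["frame"],cv2.COLOR_RGB2HSV); H,S,V=[hsv[...,i].astype(int) for i in range(3)]
    a=np.radians(7.5)
    for c,m in dict(red=((H<6)|(H>174))&(S>170),yel=(H>22)&(H<33)&(S>150),grn=(H>55)&(H<90)&(S>100)).items():
        m=(m&(W[...,0]>400)&(W[...,0]<900)&(abs(W[...,1])<500)).astype(np.uint8); k,l,st,_=cv2.connectedComponentsWithStats(m)
        for i in range(1,k):
            if st[i,4]>60:
                P=W[l==i]; r=cv2.minAreaRect(P[:,:2].astype(np.float32)); x,y=r[0][0]-2.3,r[0][1]+1.3
                print(c,st[i,4],"xy %.1f %.1f"%(x,y),"s %.1f t %.1f"%(x*np.cos(a)+y*np.sin(a),-x*np.sin(a)+y*np.cos(a)),np.round(r[1],1),"ang %.1f"%r[2],"z %.1f"%np.median(P[:,2]))
E
python3 -m jog '[[[-0.02,-0.015,0],[0,0,0],1],[[-0.08,-0.059,0],[0,0,0],1],[[-0.18,-0.133,0],[0,0,0],1],[[-0.3,-0.222,0],[0,0,0],1],[[-0.45,-0.332,0],[0,0,0],1],[[-0.6,-0.443,0],[0,0,0],1],[[-0.75,-0.554,0],[0,0,0],1],[[-0.88,-0.65,0],[0,0,0],1],[[-0.88,-0.65,0],[0,0,0],1],[[-0.88,-0.65,0],[0,0,0],1]]'
python3 -c "
from h import *
top('top1')"
```

```text
clock: 20.55
position: [365.3, 294.2, 103.5]
ee_rot: [0.95, 0.314, 0.001, -0.0]
contact_force: [0.2, 0.2, -2.6]
gripper_width: 23.4
grasp_force: 59.5
red 401 xy 547.9 435.0 s 600.0 t 359.8 [67.1 49. ] ang 35.8 z 77.4
yel 471 xy 602.9 193.4 s 623.0 t 113.0 [65.5 65.5] ang 7.3 z 13.4
grn 369 xy 621.5 17.9 s 618.5 t -63.4 [58.4 58.3] ang 6.4 z 13.2
```

```bash
python3 -m jog '[[[0.05,-0.15,0],[0,0,-0.04],1],[[0.1,-0.4,0],[0,0,-0.1],1],[[0.2,-0.65,0],[0,0,-0.17],1],[[0.3,-0.9,0],[0,0,-0.23],1],[[0.3,-0.95,0],[0,0,-0.242],1],[[0.3,-0.95,0],[0,0,-0.242],1]]'
python3 -m jog '[[[0.11,-0.31,-0.2],[0,0,0],1],[[0.11,-0.31,-0.4],[0,0,0],1],[[0.11,-0.31,-0.52],[0,0,0],1],[[0.11,-0.31,-0.55],[0,0,0],1],[[0.11,-0.31,-0.56],[0,0,0],1],[[0.11,-0.31,-0.56],[0,0,0],1]]'
python3 -c "
from h import *
look('w14')"
```

```text
clock: 21.2
position: [395.7, 198.7, 102.9]
ee_rot: [0.998, 0.065, 0.0, -0.0]
contact_force: [-0.5, 0.4, -2.4]
gripper_width: 23.4
grasp_force: 59.8
clock: 21.8
position: [406.6, 168.8, 48.4]
ee_rot: [0.998, 0.067, 0.0, 0.001]
contact_force: [-2.1, -2.8, 9.0]
gripper_width: 23.5
grasp_force: 62.1
pos [406.6 168.8  48.4] yaw 7.72 s 425.2 t 114.2 F [-2.5 -3.7 10.5] M [-0.94  1.2   0.06] w 23.6 tilt [ 0.0004 -0.0011]
```

```bash
python3 -m jog '[[[0.05,-0.01,0.003],[0,0,0],1],[[0.1,-0.007,0.003],[0,0,0],1],[[0.15,0,0.003],[0,0,0],1],[[0.2,0.006,0.003],[0,0,0],1],[[0.25,0.013,0.003],[0,0,0],1],[[0.3,0.019,0.003],[0,0,0],1],[[0.35,0.026,0.003],[0,0,0],1],[[0.4,0.033,0.003],[0,0,0],1],[[0.45,0.039,0.003],[0,0,0],1],[[0.5,0.046,0.003],[0,0,0],1],[[0.55,0.052,0.003],[0,0,0],1],[[0.6,0.059,0.003],[0,0,0],1],[[0.65,0.065,0.003],[0,0,0],1],[[0.7,0.072,0.003],[0,0,0],1],[[0.75,0.078,0.003],[0,0,0],1],[[0.8,0.085,0.003],[0,0,0],1],[[0.85,0.092,0.003],[0,0,0],1],[[0.9,0.098,0.003],[0,0,0],1],[[0.93,0.102,0.003],[0,0,0],1],[[0.93,0.102,0.003],[0,0,0],1]]'
python3 -c "
from h import *
look('w15')"
```

```text
clock: 23.85
position: [495.9, 177.4, 48.4]
ee_rot: [0.998, 0.066, -0.004, 0.002]
contact_force: [-12.9, -2.1, 15.1]
gripper_width: 23.6
grasp_force: 62.6
pos [495.9 177.4  48.4] yaw 7.61 s 514.8 t 111.1 F [-11.8  -1.7  15. ] M [-0.74  3.42 -0.01] w 23.2 tilt [-0.0067 -0.0043]
yel tool x 87.5..130.9 y -36.4..32.5 z 33.0 world [603.8 193.7] [44.7 71.2] 7.6 z 14.6
grn tool x 70.2..123.2 y 139.2..154.3 z 35.6 world [613.2  44.8] [58.  17.5] 9.6 z 12.7
```

```bash
python3 -m jog '[[[0.015,0.002,0],[0,0,0],1],[[0.03,0.004,0],[0,0,0],1],[[0.03,0.004,0],[0,0,0],1],[[0.01,0.001,0.01],[0,0,0],1],[[-0.01,-0.001,0.02],[0,0,0],1],[[-0.02,-0.003,0.05],[0,0,0],1],[[-0.02,-0.003,0.1],[0,0,0],1],[[-0.02,-0.003,0.2],[0,0,0],1],[[-0.02,-0.003,0.32],[0,0,0],1],[[-0.02,-0.003,0.44],[0,0,0],1],[[-0.02,-0.003,0.56],[0,0,0],1],[[-0.02,-0.003,0.68],[0,0,0],1],[[-0.02,-0.003,0.76],[0,0,0],1],[[-0.02,-0.003,0.8],[0,0,0],1],[[-0.02,-0.003,0.8],[0,0,0],1]]'
python3 -m jog '[[[0,0,0.04],[0,0,0],1],[[0,0,0.12],[0,0,0],1],[[0,0,0.22],[0,0,0],1],[[0,0,0.3],[0,0,0],1],[[0,0,0.345],[0,0,0],1],[[0,0,0.345],[0,0,0],1],[[0,0,0.345],[0,0,0],1]]'
python3 -c "
from h import *
look('w16')"
```

```text
clock: 25.4
position: [497.3, 178.0, 127.7]
ee_rot: [0.998, 0.065, 0.0, -0.0]
contact_force: [0.3, 0.0, -4.5]
gripper_width: 23.2
grasp_force: 60.1
clock: 26.1
position: [496.9, 177.8, 161.6]
ee_rot: [0.998, 0.065, -0.0, -0.0]
contact_force: [-0.5, -0.3, -4.2]
gripper_width: 23.6
grasp_force: 60.0
pos [496.8 177.7 161.3] yaw 7.48 s 515.7 t 111.3 F [-0.1  0.1 -5.1] M [0.02 0.26 0.02] w 23.4 tilt [-0.0008 -0.0003]
yel tool x 86.3..131.2 y -36.5..32.4 z 32.9 world [604.4 193.8] [46.4 70.7] 7.5 z 128.2
grn tool x 69.5..137.3 y 140.8..208.1 z 148.5 world [622.2  18. ] [68.4 69.7] 7.5 z 12.7
```

```bash
python3 -m jog '[[[-0.06,0.03,0],[0,0,0.005],1],[[-0.18,0.09,0],[0,0,0.02],1],[[-0.33,0.16,0],[0,0,0.04],1],[[-0.5,0.25,0],[0,0,0.06],1],[[-0.66,0.33,0],[0,0,0.08],1],[[-0.82,0.41,0],[0,0,0.1],1],[[-0.93,0.47,0],[0,0,0.115],1],[[-1,0.5,0],[0,0,0.12],1],[[-1,0.5,0],[0,0,0.12],1]]'
python3 -m jog '[[[-0.02,0.05,0],[0,0,0.01],1],[[-0.06,0.14,0],[0,0,0.025],1],[[-0.11,0.25,0],[0,0,0.045],1],[[-0.16,0.37,0],[0,0,0.065],1],[[-0.21,0.49,0],[0,0,0.085],1],[[-0.26,0.6,0],[0,0,0.105],1],[[-0.29,0.66,0],[0,0,0.118],1],[[-0.296,0.673,0],[0,0,0.122],1],[[-0.296,0.673,0],[0,0,0.122],1],[[-0.296,0.673,0],[0,0,0.122],1]]'
python3 -c "
from h import *
look('w17')"
```

```text
clock: 27.05
position: [396.3, 228.1, 161.7]
ee_rot: [0.982, 0.191, -0.0, -0.0]
contact_force: [0.1, -0.1, -4.1]
gripper_width: 23.1
grasp_force: 60.0
clock: 28.05
position: [367.5, 294.8, 161.5]
ee_rot: [0.95, 0.313, -0.0, 0.0]
contact_force: [-0.6, 0.1, -3.9]
gripper_width: 23.3
grasp_force: 60.0
pos [367.6 294.7 161.6] yaw 36.50 s 402.9 t 244.2 F [ 0.9  0.  -5.3] M [-0.17  0.23  0.04] w 23.1 tilt [-0.0001 -0.0003]
yel tool x 87.2..131.7 y -36.5..32.2 z 33.3 world [454.3 361.6] [45.7 70.8] 36.5 z 128.3
```

```bash
python3 -m jog '[[[0.03,0.022,0],[0,0,0],1],[[0.09,0.067,0],[0,0,0],1],[[0.17,0.126,0],[0,0,0],1],[[0.25,0.185,0],[0,0,0],1],[[0.33,0.244,0],[0,0,0],1],[[0.41,0.303,0],[0,0,0],1],[[0.49,0.362,0],[0,0,0],1],[[0.57,0.421,0],[0,0,0],1],[[0.65,0.48,0],[0,0,0],1],[[0.73,0.54,0],[0,0,0],1],[[0.8,0.592,0],[0,0,0],1],[[0.85,0.629,0],[0,0,0],1],[[0.858,0.635,0],[0,0,0],1],[[0.858,0.635,0],[0,0,0],1]]'
python3 -c "
from h import *
look('w18')"
```

```text
clock: 29.5
position: [453.2, 358.5, 161.4]
ee_rot: [0.95, 0.313, -0.0, 0.0]
contact_force: [-0.0, 1.0, -5.1]
gripper_width: 23.5
grasp_force: 60.0
pos [453.1 358.4 161.5] yaw 36.52 s 496.0 t 296.2 F [ 0.3  0.8 -4.5] M [-0.2   0.26 -0.01] w 23.2 tilt [-0.0006 -0.0005]
yel tool x 87.5..131.9 y -31.9..28.4 z 33.3 world [540.2 425. ] [46.1 62.6] 36.4 z 128.0
```

View pics/w18.png

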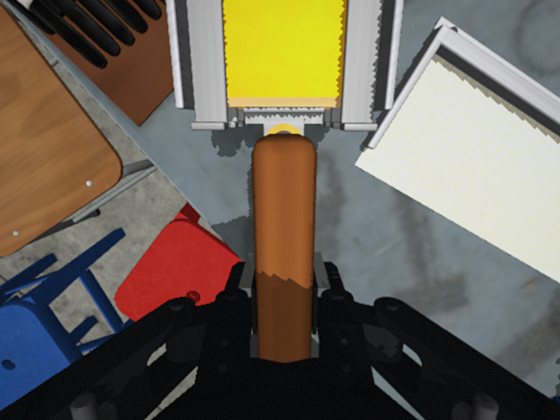

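Yellow is in, centred between the walls of shelf 2. Lower, check, withdraw, and recheck from the top.

```bash
python3 -m jog '[[[0,0,-0.03],[0,0,0],1],[[0,0,-0.07],[0,0,0],1],[[0,0,-0.11],[0,0,0],1],[[0,0,-0.15],[0,0,0],1],[[0,0,-0.19],[0,0,0],1],[[0,0,-0.225],[0,0,0],1],[[0,0,-0.23],[0,0,0],1],[[0,0,-0.23],[0,0,0],1]]'
python3 -c "
from h import *
look('w19')"
python3 -m jog '[[[-0.02,-0.015,0],[0,0,0],1],[[-0.08,-0.059,0],[0,0,0],1],[[-0.18,-0.133,0],[0,0,0],1],[[-0.3,-0.222,0],[0,0,0],1],[[-0.45,-0.332,0],[0,0,0],1],[[-0.6,-0.443,0],[0,0,0],1],[[-0.75,-0.554,0],[0,0,0],1],[[-0.88,-0.65,0],[0,0,0],1],[[-0.88,-0.65,0],[0,0,0],1],[[-0.88,-0.65,0],[0,0,0],1]]'
python3 -c "
from h import *
top('top2')"
```

```text
clock: 30.35
position: [453.6, 358.9, 138.7]
ee_rot: [0.95, 0.313, 0.0, -0.0]
contact_force: [0.8, -0.4, -3.2]
gripper_width: 23.5
grasp_force: 60.3
pos [453.7 359.  138.9] yaw 36.53 s 496.6 t 296.7 F [-0.  -0.1 -2.7] M [-0.05  0.06  0.05] w 23.2 tilt [0.0008 0.0007]
yel tool x 86.2..129.2 y -34.1..31.6 z 25.5 world [539.6 424.1] [44.4 68.3] 36.6 z 113.4
clock: 31.4
position: [365.4, 293.9, 139.2]
ee_rot: [0.95, 0.314, 0.001, -0.0]
contact_force: [0.6, 0.7, -1.8]
gripper_width: 23.2
grasp_force: 60.2
yel 478 xy 549.0 433.5 s 600.9 t 358.1 [67.  54.8] ang 36.3 z 113.2
grn 370 xy 621.6 18.3 s 618.7 t -63.0 [58.6 58.2] ang 6.8 z 12.6
```

Yellow is seated (top 113.4, level). Green is unmoved at s = 619, t = -63. Going for green.

```bash
python3 -m jog '[[[0.05,-0.15,0],[0,0,-0.04],1],[[0.1,-0.4,0],[0,0,-0.1],1],[[0.15,-0.65,0],[0,0,-0.17],1],[[0.2,-0.9,0],[0,0,-0.23],1],[[0.2,-1,0],[0,0,-0.242],1],[[0.2,-1,0],[0,0,-0.242],1]]'
python3 -m jog '[[[0.05,-0.2,0],[0,0,0],1],[[0.1,-0.45,0],[0,0,0],1],[[0.15,-0.7,0],[0,0,0],1],[[0.2,-0.9,0],[0,0,0],1],[[0.2,-1,0],[0,0,0],1],[[0.2,-1,0],[0,0,0],1]]'
python3 -m jog '[[[0.1,-0.5,0],[0,0,0],1],[[0.195,-1,0],[0,0,0],1],[[0.195,-1.0,-0.1],[0,0,0],1],[[0.195,-1,-0.4],[0,0,0],1],[[0.195,-1,-0.7],[0,0,0],1],[[0.195,-1,-0.85],[0,0,0],1],[[0.195,-1,-0.9],[0,0,0],1],[[0.195,-1,-0.92],[0,0,0],1],[[0.195,-1,-0.92],[0,0,0],1]]'
python3 -c "
from h import *
look('w20')"
```

```text
clock: 32.05
position: [385.7, 193.0, 138.6]
ee_rot: [0.998, 0.065, 0.0, -0.0]
contact_force: [0.3, -0.3, -2.9]
gripper_width: 23.1
grasp_force: 60.3
clock: 32.65
position: [405.5, 93.5, 138.6]
ee_rot: [0.998, 0.065, 0.0, -0.0]
contact_force: [0.4, -0.5, -3.0]
gripper_width: 23.5
grasp_force: 60.3
clock: 33.55
position: [423.8, -5.7, 48.3]
ee_rot: [0.998, 0.066, -0.002, 0.001]
contact_force: [-8.2, 0.8, 15.9]
gripper_width: 23.1
grasp_force: 63.7
pos [423.9  -5.7  48.3] yaw 7.61 s 419.5 t -61.0 F [-8.4  1.6 15. ] M [ 0.34  2.62 -0.09] w 23.3 tilt [-0.0027 -0.0013]
```

```bash
python3 -m jog '[[[0.01,-0.035,0.007],[0,0,0],1],[[0.06,-0.032,0.007],[0,0,0],1],[[0.12,-0.024,0.007],[0,0,0],1],[[0.17,-0.018,0.007],[0,0,0],1],[[0.22,-0.011,0.007],[0,0,0],1],[[0.27,-0.004,0.007],[0,0,0],1],[[0.32,0.002,0.007],[0,0,0],1],[[0.38,0.01,0.007],[0,0,0],1],[[0.43,0.017,0.007],[0,0,0],1],[[0.49,0.025,0.007],[0,0,0],1],[[0.55,0.032,0.007],[0,0,0],1],[[0.6,0.039,0.007],[0,0,0],1],[[0.66,0.047,0.007],[0,0,0],1],[[0.71,0.053,0.007],[0,0,0],1],[[0.76,0.06,0.007],[0,0,0],1],[[0.82,0.068,0.007],[0,0,0],1],[[0.87,0.074,0.007],[0,0,0],1],[[0.92,0.081,0.007],[0,0,0],1],[[0.98,0.089,0.007],[0,0,0],1],[[0.99,0.09,0.007],[0,0,0],1]]'
python3 -c "
from h import *
look('w21')"
```

```text
clock: 35.6
position: [520.5, 2.0, 48.4]
ee_rot: [0.998, 0.066, -0.004, 0.001]
contact_force: [-13.6, -1.2, 16.5]
gripper_width: 23.2
grasp_force: 63.4
pos [520.5   2.1  48.4] yaw 7.52 s 516.3 t -65.9 F [-12.3  -1.4  13.7] M [-0.74  3.18 -0.13] w 23.5 tilt [-0.0083 -0.0028]
grn tool x 87.0..130.9 y -36.3..31.4 z 32.8 world [627.9  18.6] [45.  69.5] 7.6 z 14.7
```

```bash
python3 -m jog '[[[0.015,0.002,0],[0,0,0],1],[[0.03,0.004,0],[0,0,0],1],[[0.03,0.004,0],[0,0,0],1],[[0.01,0.001,0.01],[0,0,0],1],[[-0.01,-0.001,0.02],[0,0,0],1],[[-0.02,-0.003,0.05],[0,0,0],1],[[-0.02,-0.003,0.1],[0,0,0],1],[[-0.02,-0.003,0.2],[0,0,0],1],[[-0.02,-0.003,0.32],[0,0,0],1],[[-0.02,-0.003,0.44],[0,0,0],1],[[-0.02,-0.003,0.56],[0,0,0],1],[[-0.02,-0.003,0.68],[0,0,0],1],[[-0.02,-0.003,0.76],[0,0,0],1],[[-0.02,-0.003,0.8],[0,0,0],1],[[-0.02,-0.003,0.8],[0,0,0],1]]'
python3 -m jog '[[[0,0,0.04],[0,0,0],1],[[0,0,0.12],[0,0,0],1],[[0,0,0.24],[0,0,0],1],[[0,0,0.38],[0,0,0],1],[[0,0,0.52],[0,0,0],1],[[0,0,0.63],[0,0,0],1],[[0,0,0.69],[0,0,0],1],[[0,0,0.71],[0,0,0],1],[[0,0,0.71],[0,0,0],1]]'
python3 -c "
from h import *
look('w22')"
python3 -m jog '[[[-0.05,0.05,0],[0,0,0.005],1],[[-0.14,0.14,0],[0,0,0.015],1],[[-0.26,0.26,0],[0,0,0.03],1],[[-0.4,0.4,0],[0,0,0.045],1],[[-0.54,0.54,0],[0,0,0.06],1],[[-0.68,0.68,0],[0,0,0.075],1],[[-0.79,0.79,0],[0,0,0.09],1],[[-0.87,0.87,0],[0,0,0.098],1],[[-0.9,0.9,0],[0,0,0.1],1],[[-0.9,0.9,0],[0,0,0.1],1]]'
python3 -c "
from h import *
look('w23')"
```

```text
clock: 37.15
position: [522.1, 2.4, 127.9]
ee_rot: [0.998, 0.065, 0.001, -0.0]
contact_force: [0.6, -0.4, -4.1]
gripper_width: 23.5
grasp_force: 60.9
clock: 38.05
position: [521.7, 2.3, 198.3]
ee_rot: [0.998, 0.065, -0.0, -0.0]
contact_force: [-0.8, -1.0, -4.3]
gripper_width: 23.1
grasp_force: 60.9
pos [521.5   2.3 197.9] yaw 7.48 s 517.3 t -65.8 F [ 0.3 -0.2 -4.4] M [-0.    0.19  0.03] w 23.1 tilt [-0.0011 -0.    ]
grn tool x 87.2..131.2 y -36.5..31.2 z 32.7 world [629.5  19.2] [45.3 69.4] 7.4 z 165.1
clock: 39.1
position: [431.5, 92.7, 198.4]
ee_rot: [0.985, 0.17, 0.0, -0.0]
contact_force: [-0.9, -1.1, -3.6]
gripper_width: 23.5
grasp_force: 60.9
pos [431.9  92.5 198.4] yaw 19.52 s 440.2 t 35.3 F [-0.4  0.  -3.4] M [-0.04  0.2   0.01] w 23.3 tilt [ 0.0003 -0.    ]
grn tool x 87.0..131.0 y -37.0..30.7 z 33.2 world [533.7 131.9] [45.3 69.5] 19.6 z 165.3
```

```bash
python3 -m jog '[[[-0.03,0.05,0],[0,0,0.005],1],[[-0.1,0.15,0],[0,0,0.02],1],[[-0.2,0.29,0],[0,0,0.04],1],[[-0.3,0.44,0],[0,0,0.06],1],[[-0.4,0.59,0],[0,0,0.08],1],[[-0.5,0.74,0],[0,0,0.1],1],[[-0.57,0.87,0],[0,0,0.12],1],[[-0.62,0.96,0],[0,0,0.135],1],[[-0.64,1,0],[0,0,0.142],1],[[-0.64,1,0],[0,0,0.142],1]]'
python3 -m jog '[[[0,0.05,0],[0,0,0],1],[[0,0.15,0],[0,0,0],1],[[0,0.29,0],[0,0,0],1],[[0,0.44,0],[0,0,0],1],[[0,0.59,0],[0,0,0],1],[[0,0.74,0],[0,0,0],1],[[0,0.87,0],[0,0,0],1],[[0,0.96,0],[0,0,0],1],[[0,1,0],[0,0,0],1],[[0,1,0],[0,0,0],1],[[0,1,0],[0,0,0],1]]'
python3 -c "
from h import *
look('w24')"
```

```text
clock: 40.15
position: [367.7, 192.7, 198.3]
ee_rot: [0.949, 0.314, -0.0, 0.0]
contact_force: [-0.5, -0.7, -4.1]
gripper_width: 23.4
grasp_force: 60.9
clock: 41.25
position: [367.7, 291.9, 198.2]
ee_rot: [0.95, 0.313, -0.0, 0.0]
contact_force: [-0.1, -0.5, -4.1]
gripper_width: 23.6
grasp_force: 60.9
pos [367.7 291.8 198.2] yaw 36.50 s 402.7 t 241.3 F [ 0.   0.1 -3.1] M [-0.09  0.15 -0.01] w 23.2 tilt [-0.0003 -0.0004]
grn tool x 87.4..131.7 y -36.4..31.2 z 33.3 world [454.4 359.3] [45.6 69.5] 36.2 z 164.9
```

```bash
python3 -m jog '[[[0,0.028,0],[0,0,0],1],[[0.03,0.05,0],[0,0,0],1],[[0.09,0.095,0],[0,0,0],1],[[0.17,0.154,0],[0,0,0],1],[[0.25,0.213,0],[0,0,0],1],[[0.33,0.272,0],[0,0,0],1],[[0.41,0.331,0],[0,0,0],1],[[0.49,0.39,0],[0,0,0],1],[[0.57,0.449,0],[0,0,0],1],[[0.65,0.508,0],[0,0,0],1],[[0.73,0.568,0],[0,0,0],1],[[0.8,0.62,0],[0,0,0],1],[[0.85,0.657,0],[0,0,0],1],[[0.858,0.663,0],[0,0,0],1],[[0.858,0.663,0],[0,0,0],1]]'
python3 -c "
from h import *
look('w25')"
python3 -m jog '[[[0,0,-0.03],[0,0,0],1],[[0,0,-0.07],[0,0,0],1],[[0,0,-0.11],[0,0,0],1],[[0,0,-0.15],[0,0,0],1],[[0,0,-0.19],[0,0,0],1],[[0,0,-0.23],[0,0,0],1],[[0,0,-0.235],[0,0,0],1],[[0,0,-0.235],[0,0,0],1]]'
python3 -c "
from h import *
look('w26')"
```

```text
clock: 42.8
position: [453.6, 358.6, 198.1]
ee_rot: [0.95, 0.313, -0.0, 0.0]
contact_force: [-0.3, 0.6, -4.1]
gripper_width: 23.2
grasp_force: 60.8
pos [453.4 358.4 198.2] yaw 36.53 s 496.3 t 296.2 F [ 0.2 -0.8 -3.8] M [-0.13  0.16  0.04] w 23.0 tilt [-0.0005 -0.0004]
grn tool x 87.6..131.9 y -36.4..31.4 z 33.3 world [540.3 426. ] [45.7 69.7] 36.2 z 164.8
clock: 43.65
position: [453.9, 358.8, 174.8]
ee_rot: [0.95, 0.313, 0.0, -0.0]
contact_force: [0.3, -0.3, -2.6]
gripper_width: 23.4
grasp_force: 61.0
pos [453.9 358.9 175. ] yaw 36.53 s 496.9 t 296.6 F [ 0.3  0.7 -2.8] M [-0.06  0.07  0.01] w 23.4 tilt [0.0006 0.0006]
grn tool x 87.0..129.2 y -36.2..31.6 z 25.7 world [539.5 425.3] [43.4 69.6] 36.5 z 149.5
```

View pics/w26.png

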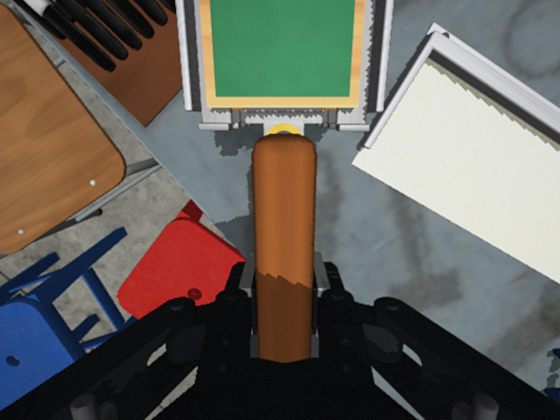

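Green is seated level on shelf 3 (top 149.5). Withdraw and verify the rack from above, then head for the dock line.

```bash
python3 -m jog '[[[-0.02,-0.015,0],[0,0,0],1],[[-0.08,-0.059,0],[0,0,0],1],[[-0.18,-0.133,0],[0,0,0],1],[[-0.3,-0.222,0],[0,0,0],1],[[-0.45,-0.332,0],[0,0,0],1],[[-0.6,-0.443,0],[0,0,0],1],[[-0.75,-0.554,0],[0,0,0],1],[[-0.88,-0.65,0],[0,0,0],1],[[-0.88,-0.65,0],[0,0,0],1],[[-0.88,-0.65,0],[0,0,0],1]]'
python3 -c "
from h import *
top('top3')"
python3 -m jog '[[[0,-0.3,0],[0,0,-0.05],1],[[0,-0.6,0],[0,0,-0.11],1],[[0,-0.9,-0.1],[0,0,-0.18],1],[[0,-1,-0.2],[0,0,-0.25],1],[[0,-1,-0.2],[0,0,-0.32],1],[[0,-1,-0.2],[0,0,-0.36],1],[[0,-1,-0.2],[0,0,-0.36],1]]'
python3 -m jog '[[[-0.02,-0.3,0],[0,0,-0.06],1],[[-0.02,-0.6,0],[0,0,-0.12],1],[[-0.02,-0.9,-0.1],[0,0,-0.18],1],[[-0.02,-1,-0.2],[0,0,-0.24],1],[[-0.02,-1,-0.3],[0,0,-0.3],1],[[-0.02,-1,-0.45],[0,0,-0.357],1],[[-0.02,-1,-0.45],[0,0,-0.357],1]]'
python3 -m jog '[[[-0.02,-0.35,0],[0,0,0],1],[[-0.02,-0.35,0],[0,0,0],1],[[-0.02,-0.35,0],[0,0,0],1]]'
python3 -c "
from h import *
im=look('w27'); inhand(im,read_state())"
```

```text
clock: 44.7
position: [365.7, 293.8, 175.5]
ee_rot: [0.95, 0.314, 0.001, -0.0]
contact_force: [0.1, 1.0, -2.6]
gripper_width: 22.9
grasp_force: 61.0
grn 491 xy 549.8 433.1 s 601.6 t 357.6 [60.4 59.5] ang 35.6 z 149.7
clock: 45.45
position: [366.4, 194.0, 154.9]
ee_rot: [0.998, -0.058, 0.0, -0.0]
contact_force: [-0.8, 1.3, -3.2]
gripper_width: 23.5
grasp_force: 61.0
clock: 46.15
position: [363.0, 93.1, 108.6]
ee_rot: [0.908, -0.418, -0.001, 0.002]
contact_force: [0.0, 0.2, -2.3]
gripper_width: 23.4
grasp_force: 61.0
clock: 46.45
position: [362.4, 58.8, 110.5]
ee_rot: [0.909, -0.418, 0.001, -0.001]
contact_force: [-0.2, 0.6, -3.0]
gripper_width: 23.5
grasp_force: 61.0
pos [362.6  59.2 110.5] yaw -49.37 s 367.3 t 11.4 F [ 0.1  0.3 -3.5] M [ 0.12  0.06 -0.02] w 23.1 tilt [0.002 0.001]
blade z@0 46.1 slope x -0.0063 y 0.0028; y -0.35 at x=0, yaw 0.0004, w 45.8, xmax 135.0 bar front x 67.6 lip x [77.2 79.9]
```

Green's top-view position agrees: about 4 mm short and 1 mm sideways of rack centre. Dock run: lower on the line, slide in most of the way, check.

```bash
python3 -m jog '[[[-0.009,-0.008,-0.2],[0,0,0],1],[[-0.009,-0.008,-0.4],[0,0,0],1],[[-0.009,-0.008,-0.55],[0,0,0],1],[[-0.009,-0.008,-0.62],[0,0,0],1],[[-0.009,-0.008,-0.625],[0,0,0],1],[[-0.009,-0.008,-0.625],[0,0,0],1]]'
python3 -c "
from h import *
look('w28')"
python3 -m jog '[[[0.06,-0.07,0],[0,0,0],1],[[0.13,-0.15,0],[0,0,0],1],[[0.2,-0.23,0],[0,0,0],1],[[0.27,-0.31,0],[0,0,0],1],[[0.34,-0.39,0],[0,0,0],1],[[0.4,-0.463,0],[0,0,0],1],[[0.46,-0.533,0],[0,0,0],1],[[0.52,-0.602,0],[0,0,0],1],[[0.56,-0.649,0],[0,0,0],1],[[0.6,-0.695,0],[0,0,0],1],[[0.6,-0.695,0],[0,0,0],1]]'
python3 -c "
from h import *
im=look('w29')"
```

```text
clock: 47.1
position: [361.8, 58.7, 48.1]
ee_rot: [0.909, -0.417, 0.001, -0.0]
contact_force: [-0.5, -1.9, 2.8]
gripper_width: 23.4
grasp_force: 61.8
pos [361.8  58.6  48.1] yaw -49.35 s 366.3 t 10.9 F [-0.6 -1.5  2.5] M [-0.22  0.32  0.15] w 23.5 tilt [0.0016 0.0004]
clock: 48.25
position: [422.4, -11.6, 48.1]
ee_rot: [0.908, -0.418, 0.001, -0.001]
contact_force: [-0.2, -3.0, 4.9]
gripper_width: 23.7
grasp_force: 62.0
pos [422.4 -11.6  48.2] yaw -49.46 s 417.3 t -66.6 F [ 0.7 -1.4  6. ] M [-0.42  0.04  0.07] w 23.6 tilt [0.0029 0.0003]
```

View pics/w29.png

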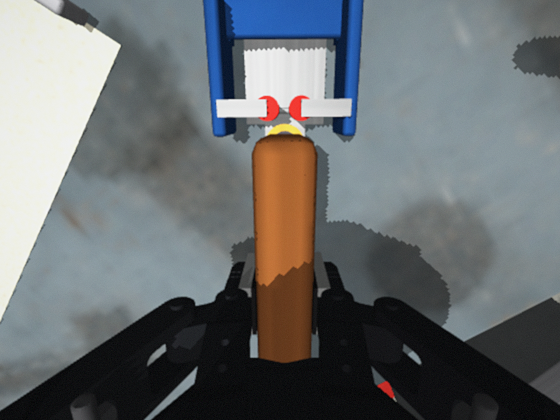

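The blade is centred through the rollers at (285,105). Push home.

```bash
python3 -m jog '[[[0.04,-0.046,0],[0,0,0],1],[[0.08,-0.093,0],[0,0,0],1],[[0.11,-0.127,0],[0,0,0],1],[[0.14,-0.162,0],[0,0,0],1],[[0.163,-0.19,0],[0,0,0],1],[[0.163,-0.19,0],[0,0,0],1],[[0.163,-0.19,0],[0,0,0],1]]'
python3 -c "
from h import *
im=look('w30')"
```

```text
clock: 49.0
position: [438.7, -30.4, 48.1]
ee_rot: [0.908, -0.418, 0.001, -0.001]
contact_force: [1.0, -0.1, 6.9]
gripper_width: 23.4
grasp_force: 62.4
pos [438.7 -30.4  48.1] yaw -49.44 s 431.0 t -87.4 F [1.2 0.5 6. ] M [0.46 0.07 0.09] w 23.6 tilt [0.0034 0.0005]
```

```bash
python3 -m jog '[[[0,0,0.003],[0,0,0],0],[[0,0,0.003],[0,0,0],-1],[[0,0,0.003],[0,0,0],-1],[[0,0,0.003],[0,0,0],-1],[[0,0,0.003],[0,0,0],-1],[[0,0,0.003],[0,0,0],-1],[[0,0,0.003],[0,0,0],-1],[[0,0,0.003],[0,0,0],-1],[[0,0,0.003],[0,0,0],-1],[[0,0,0.1],[0,0,0],-1],[[0,0,0.3],[0,0,0],-1],[[0,0,0.6],[0,0,0],-1],[[0,0,1],[0,0,0],-1],[[0,0,1],[0,0,0],-1]]'
python3 -m jog '[[[-0.25,0.14,0.4],[0,0,0],-1],[[-0.5,0.27,0.8],[0,0,0],-1],[[-0.5,0.27,1],[0,0,0],-1],[[-0.5,0.27,1],[0,0,0],-1],[[-0.5,0.27,1],[0,0,0],-1]]'
python3 - <<'E'
from h import *
im=get_image("wrist"); save(im,"w31.png"); s=read_state(); print(s["position"],s["contact_force"],s["gripper_width"])
W=world(im); ok=im["range_z"]>0
near=ok&(np.hypot(W[...,0]-445,W[...,1]+37)<75)
for lo,hi in ((60,95),(83,90)):
    P=W[near&(W[...,2]>lo)&(W[...,2]<hi)]; print(cv2.minAreaRect(P[:,:2].astype(np.float32)),np.percentile(P[:,2],[5,50,95]).round(1))
top("top4")
im=get_image("side"); save(im,"side4.png",(200,180,340,350),4)
E
```

```text
clock: 50.45
position: [440.8, -30.0, 153.0]
ee_rot: [0.908, -0.418, 0.005, -0.004]
contact_force: [0.8, 0.5, 0.5]
gripper_width: 85.6
grasp_force: 0.0
clock: 50.95
position: [386.6, -3.6, 247.3]
ee_rot: [0.908, -0.419, 0.0, -0.001]
contact_force: [0.2, -0.1, -0.8]
gripper_width: 85.0
grasp_force: 0.0
[386.35554718  -3.84250912 246.5389117 ] [-0.45146563 -0.54450772  0.18158459] 85.32862681821221
((445.8305358886719, -38.006954193115234), (24.337617874145508, 113.21719360351562), 40.14978790283203) [81.1 85.7 87.3]
((445.6560363769531, -37.5572509765625), (22.731508255004883, 111.51461029052734), 40.45772933959961) [83.9 85.9 87.3]
grn 491 xy 549.2 432.6 s 601.0 t 357.2 [60.6 59.1] ang 36.8 z 149.7
```

View pics/side4.png

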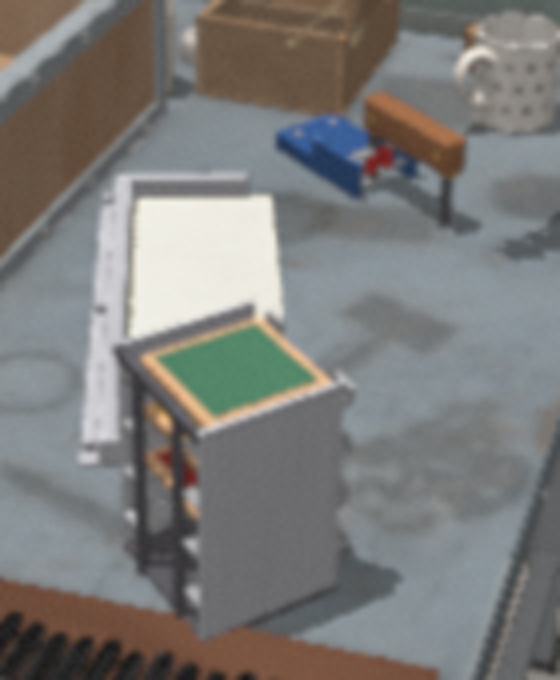

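The side view shows green on top at (240,370), yellow and red edges below it in the rack, an empty fence, and the lifter home in the dock (within 0.5 mm of its start pose). Handing in.

```bash
python3 -c "
from bench import job_done
print(job_done())"
```

```text
the job is handed in; nothing more can be done
None
```

The job is handed in with no verdict returned: red, yellow and green (there was no blue) lie level on shelves 1, 2 and 3, the lifter is back in its dock within about 1 mm of home and released, and the robot stands clear.

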